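# Swap the dish between two bottles in a kit tray

## Robot

A 6-joint arm with a two-finger parallel gripper is mounted at the origin on a cart in front of the work surface, level with it; the furniture and walls round the work are solid. World frame = base frame: x ahead of the robot, y to its left, z up, the work surface at z = 0. Lengths are in mm, angles in rad, forces in N, time in s.
With the tool pointing down it reaches from about 350 to 875 mm from the base axis. Payload 4.2 kg.
Tool frame: the origin (TCP) lies between the finger pads; the fingertips stand 25 mm ahead of it and the grasp point (between the pads) lies 6 mm ahead of it; z points along the fingers, y is the line along which they close (so a half turn about z gives the same grasp; the last joint's range is limited). The gripper opens to 85 mm and grips with 20 to 120 N. Pads are 22 mm wide; open, the fingers measure 114 mm over their backs; the gripper's body (76 mm by 85 mm) begins 54 mm behind the grasp point. The pads swing forward as they close: fully open they stand 13 mm farther back than shut.
Start: joints at [1.548, 0.385, 0.008, 0, -1.194, -0.259], TCP at [173.771, 600.336, 220.812] pointing down, gripper open.
Joint ranges: [-3.14, 3.14], [-1.21, 2.06], [-1.07, 1.41], [-3.16, 2.05], [-2.99, -0.16], [-3.1, 3.1]. Speed limits (rad/s): [2.79, 2.79, 3.14, 3.14, 3.14, 3.14].

## Interface

Orientations are given as a unit quaternion [x, y, z, w].
In Python, from bench import arm gives the robot as it stands.
- The arm moves only by the shell command python3 -m pendant 'ROWS'. ROWS is JSON, a list of rows, each a list of 7 numbers: the shift along the tool's x, y, z in m, then the turn, a rotation vector about the tool's x, y, z in degrees, then the finger opening in m, from 0 to 0.0854. In form: [[x, y, z, wx, wy, wz, fingers], ...]. A call has 1 to 12 rows; each row shifts and turns the commanded pose from where the row before left it, along the tool's axes as they then stand; what a row does not reach is not made up. A row lasts 1/10 s, in which the tool goes at most 50 mm and 8.59 degrees, less where a joint would pass 70% of its speed; a pose out of reach is approached as far as the arm can. A call is refused whole if a number of a shift passes 0.05 or a number of a turn 8.59, either way. A call with a gripper value outside its range is refused whole. The fingers move at their own pace and stop on an object; the grip force is fixed at half the most. Time passes only in rows, so rows that do not move let the fingers close. It gives the time, the measured TCP pose, the force, the opening and the grip force at its end, in the units of the state.
- arm.read_state(): the state, without advancing time (a new reading comes with each control period).
- arm.get_image(name): name is "side" or "top"; returns a dict with "image" (400x640x3 uint8, red, green, blue), "fx", "fy", "cx", "cy" (pixels), "k1" (the pictures are not rectified: a ray, as slopes to the right and down, at radius r is drawn at 1 + k1 r^2 times it, then the intrinsics apply), "xyz" and "rotation" of the camera in the world. Camera axes: x right, y down, z forward; pixel columns grow to the right and rows downward; lengths in mm; the calibration is good to about 2 mm. A picture is of the moment at which its call begins. There is no depth.
- arm.job_done(): hands the job in; it is judged then, once.
The state is a dict: "clock": time; "joints": joint angles; "joint_vel": joint speeds; "joint_efforts": joint torques, N m; "position": TCP position; "ee_rot": TCP orientation; "contact_force": force on the tool from outside, world axes, zero at the start; "wrist_torque": the same for the moment, N m; "gripper_width": finger opening in mm; "grasp_force": force on a finger pad.
Only numpy, scipy, OpenCV 4.12 (cv2) and the standard library are available. Lean on these libraries where they do the work, as an engineer would, in place of code of your own. Each camera call takes 0.05 s, during which the arm holds its last target. There are 200 camera calls.

## Task

Take the two bottles out of the grey kit tray and stand them on the blue mat, then lift out the red-dot dish that lay between them and set it centred on the round stage of the colony counter. With the bottles still on the mat, lay the green-dot dish in the now empty middle place of the tray, and last put each bottle back where it stood in the tray at the start, everything upright and right side up all the time.

Things in the scene. Friction and masses are not known exactly. Their poses are not given: they have to be found in the camera images.
- kit_tray: grey open tray, fixed; 78 (its x) x 206 (its y) x 26 mm high outside, walls and floor 4 mm thick (inside 70 x 198). Origin: centre of underside. Three ringed places in a row along its y, at y = -60, 0, +60 mm: a bottle stands in each outer one (which is which varies, up to 3 mm off centre), the red-dot dish in the middle. Walls block fingers beside a dish along x, the bottles along y.
- mat: flat blue mat fixed to the bench, empty at the start, 100 (its x) x 160 (its y) x 3 mm thick. Origin: centre of its underside; there is room for the two bottles side by side along its y.
- counter: colony counter, fixed: white square housing 110 x 110 mm, top 24 mm high, with a raised round black stage in its centre, 60 mm in diameter, with a pale glass top. Origin: centre of the underside, straight under the stage's centre; the stage's top is 40 mm above it. z up. Empty at the start.
- jar: in the tray: loose white plastic bottle with white cap and orange bands, round, 48 mm in diameter, 88 mm high (solid to 82 mm), straight body between 10 and 60 mm height, about 90 g. Origin: centre of its underside, z up.
- dropper: in the tray: loose small amber glass dropper bottle with a black rubber bulb, round, body 33 mm in diameter, straight from 5 to about 55 mm height, 102 mm high in all, about 70 g. Origin: centre of its underside, z up.
- red_dish: loose closed white petri dish with a red dot 28 mm wide on its lid, 58 mm in diameter, 14 mm high, about 30 g. Origin: centre of its underside, z up (dot side).
- green_dish: loose closed white petri dish with a green dot 28 mm wide on its lid, 58 mm in diameter, 14 mm high, about 30 g; starts on the bare bench. Origin: centre of its underside, z up (dot side).
There are look-alikes about, which are no part of the job. What is shaped like the green_dish but black or purple is not meant.

How it is judged (in metres and radians):
On the way, in this order (a step that is already met when the one before it is completed fails the run):
1. both bottles stand released on the blue mat (linear speed of each of jar, dropper below 0.03 m/s and angle between each of jar, dropper's own z axis and vertical below 0.15 rad and contact force between the fingers and jar below 0.05 N and x of jar in the frame of mat between -0.046 and 0.046 m and y of jar in the frame of mat between -0.076 and 0.076 m and z of jar in the frame of mat between 0.001 and 0.007 m and contact force between the fingers and dropper below 0.05 N and x of dropper in the frame of mat between -0.046 and 0.046 m and y of dropper in the frame of mat between -0.076 and 0.076 m and z of dropper in the frame of mat between 0.001 and 0.007 m), for 0.2 s.
2. the red-dot dish lies released on the counter's stage, the bottles still on the mat (all of step 1 and linear speed of red_dish below 0.03 m/s and angle between red_dish's own z axis and vertical below 0.15 rad and contact force between the fingers and red_dish below 0.05 N and horizontal distance between red_dish and counter below 0.012 m and z of red_dish in the frame of counter between 0.037 and 0.044 m), for 0.2 s.
3. the green-dot dish lies released in the tray's middle place, the bottles still on the mat (all of step 1 and linear speed of green_dish below 0.03 m/s and angle between green_dish's own z axis and vertical below 0.15 rad and contact force between the fingers and green_dish below 0.05 N and horizontal distance between green_dish and kit_tray below 0.012 m and z of green_dish in the frame of kit_tray between 0.001 and 0.008 m), for 0.2 s.
At the end, for the whole second after the job is handed in: The red-dot dish lies on the counter's stage and the green-dot dish in the tray's middle place, each within 12 mm of the centre; each bottle stands within 13 mm of where it stood at the start; all are upright, released and at rest (linear speed of each of red_dish, green_dish, jar, dropper below 0.03 m/s and angle between each of red_dish, green_dish, jar, dropper's own z axis and vertical below 0.15 rad and contact force between the fingers and red_dish below 0.05 N and horizontal distance between red_dish and counter below 0.012 m and z of red_dish in the frame of counter between 0.037 and 0.044 m and contact force between the fingers and green_dish below 0.05 N and horizontal distance between green_dish and kit_tray below 0.012 m and z of green_dish in the frame of kit_tray between 0.001 and 0.008 m and contact force between the fingers and jar below 0.05 N and distance of each of jar, dropper from where it was at the start of the episode below 0.013 m and contact force between the fingers and dropper below 0.05 N); the robot touches nothing.
It fails at once if a bottle or a dish is tipped over (angle between any of jar, dropper, red_dish, green_dish's own z axis and vertical above 0.7 rad).
It also fails if it takes over 147 s, if anything falls off the work surface, if the arm or the gripper's body presses on something with over 40 N, if the wrist force passes 120 N, or if a joint passes its speed limit or range.

## Working session

There is one attempt and no reset: what is moved stays moved. The work goes in short steps, Python scripts to look and compute and a shell command to move; the robot and the scene stay as the last step left them, time stands still between calls to the robot, and variables do not carry over. Pictures are saved under pics/ and viewed, at most 14 in all, crops included, and the job is handed in when it is done.

```bash
mkdir -p pics; ls; python3 - <<'E'
from bench import arm
import cv2
s=arm.read_state();print(s)
for n in("side","top"):
    d=arm.get_image(n);cv2.imwrite(f"pics/{n}0.png",d["image"][:,:,::-1]);d=dict(d);d.pop("image");print(n,d)
E
```

```text
pics
{'clock': 0.0, 'joints': array([ 1.54762260e+00,  3.85602001e-01,  6.61262794e-03, -5.11534961e-04,
       -1.19400771e+00, -2.58585354e-01]), 'joint_vel': array([-3.39856504e-05,  4.85085943e-04, -1.39551681e-03, -5.19883971e-04,
        8.85120754e-04,  2.06221707e-03]), 'joint_efforts': array([-1.40617749e-04, -3.92293918e+01,  1.88403010e+01,  4.18629706e+00,
       -4.69669205e-03, -7.05903773e-06]), 'position': array([173.59759034, 599.76714744, 219.68716096]), 'ee_rot': array([ 9.90078997e-01, -1.40507339e-01, -1.06855321e-04,  1.12067857e-03]), 'contact_force': array([ 0.19055747,  0.62383376, -0.04348755]), 'wrist_torque': array([-0.00105721,  0.01997281,  0.03376825]), 'grasp_force': 0.0, 'gripper_width': 84.9231580534851}
side {'fx': 480.149291871622, 'fy': 480.149291871622, 'cx': 319.42218290318505, 'cy': 205.74612168997982, 'k1': -0.05838261595907497, 'xyz': array([  65.89061275, -830.06059798,  788.87974946]), 'rotation': array([ 0.86713407, -0.22882695,  0.11248264, -0.42786024])}
top {'fx': 372.6871111998409, 'fy': 372.6871111998409, 'cx': 316.64494401902385, 'cy': 202.1269168502305, 'k1': -0.06234336909187213, 'xyz': array([ 403.06176559,   -4.41075063, 1027.3160868 ]), 'rotation': array([-0.69848067,  0.71224386, -0.03825579,  0.05805118])}
```

View pics/side0.png

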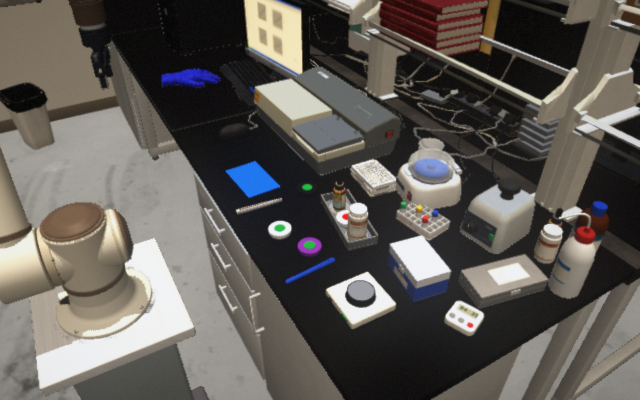

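View pics/top0.png

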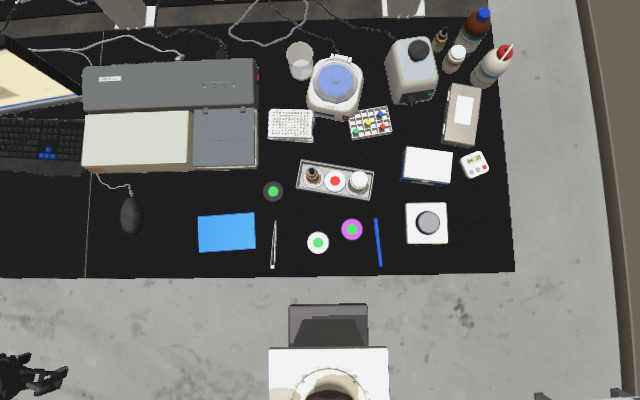

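```bash
cat > h.py <<'E'
import numpy as np, cv2
from scipy.spatial.transform import Rotation as R
def cam(d):
    K=np.array([[d["fx"],0,d["cx"]],[0,d["fy"],d["cy"]],[0,0,1]]);return K,np.array([d["k1"],0,0,0.]),R.from_quat(d["rotation"]).as_matrix(),np.array(d["xyz"])
def ray(d,uv):
    K,D,M,c=cam(d);p=cv2.undistortPoints(np.array(uv,float).reshape(-1,1,2),K,D)[:,0]
    v=np.c_[p,np.ones(len(p))]@M.T;return c,v/np.linalg.norm(v,axis=1)[:,None]
def onz(d,uv,z):
    c,v=ray(d,uv);return c+v*((z-c[2])/v[:,2])[:,None]
def tri(d1,u1,d2,u2):
    c1,v1=ray(d1,u1);c2,v2=ray(d2,u2);v1=v1[0];v2=v2[0]
    t=np.linalg.lstsq(np.c_[v1,-v2],c2-c1,rcond=None)[0];a=c1+t[0]*v1;b=c2+t[1]*v2
    return (a+b)/2,np.linalg.norm(a-b)
def proj(d,P):
    K,D,M,c=cam(d);q=(np.atleast_2d(P)-c)@M;return cv2.projectPoints(q,np.zeros(3),np.zeros(3),K,D)[0][:,0]
def blobs(mask,mina=15):
    n,l,s,c=cv2.connectedComponentsWithStats(mask.astype(np.uint8));return [(c[i].round(2),s[i,4],s[i,:4]) for i in range(1,n) if s[i,4]>=mina]
def hsv(im): return [x.astype(int) for x in cv2.split(cv2.cvtColor(im,cv2.COLOR_RGB2HSV))]
E
python3 - <<'E'
from bench import arm
from h import *
for n,(x0,y0,x1,y1) in dict(side=(215,145,405,335),top=(190,150,460,280)).items():
    d=arm.get_image(n);im=d["image"];np.savez(f"{n}0.npz",**d)
    h,s,v=hsv(im)
    for k,m in dict(red=((h<6)|(h>174))&(s>150)&(v>120),green=(h>45)&(h<80)&(s>120)&(v>80),blue=(h>100)&(h<118)&(s>130)&(v>150),white=(s<50)&(v>170)).items():
        m=m.copy();w=np.zeros_like(m);w[y0:y1,x0:x1]=1
        print(n,k,[(tuple(c),a,tuple(b)) for c,a,b in blobs(m&w)])
    k=4 if n=="side" else 2.95
    k=3 if n=="side" else 2.95
    cv2.imwrite(f"pics/{n}1.png",cv2.resize(im[y0:y1,x0:x1],None,fx=k,fy=k,interpolation=cv2.INTER_CUBIC)[:,:,::-1])
E
```

```text
side red [((np.float64(345.28), np.float64(216.24)), np.int32(25), (np.int32(343), np.int32(214), np.int32(5), np.int32(6)))]
side green [((np.float64(306.61), np.float64(186.8)), np.int32(56), (np.int32(302), np.int32(184), np.int32(10), np.int32(7))), ((np.float64(402.5), np.float64(204.0)), np.int32(24), (np.int32(401), np.int32(201), np.int32(4), np.int32(7))), ((np.float64(279.35), np.float64(227.48)), np.int32(48), (np.int32(275), np.int32(225), np.int32(10), np.int32(6))), ((np.float64(309.2), np.float64(244.65)), np.int32(65), (np.int32(304), np.int32(241), np.int32(11), np.int32(8)))]
side blue [((np.float64(252.19), np.float64(178.83)), np.int32(1089), (np.int32(226), np.int32(161), np.int32(54), np.int32(37))), ((np.float64(310.27), np.float64(269.38)), np.int32(172), (np.int32(286), np.int32(258), np.int32(49), np.int32(25)))]
side white [((np.float64(309.38), np.float64(148.0)), np.int32(26), (np.int32(305), np.int32(145), np.int32(9), np.int32(7))), ((np.float64(373.88), np.float64(172.8)), np.int32(683), (np.int32(352), np.int32(159), np.int32(44), np.int32(29))), ((np
[... 2272 characters left out ...]
p.float64(337.08), np.float64(180.77)), np.int32(1213), (np.int32(299), np.int32(164), np.int32(72), np.int32(36))), ((np.float64(226.3), np.float64(166.86)), np.int32(43), (np.int32(206), np.int32(166), np.int32(38), np.int32(2))), ((np.float64(426.5), np.float64(222.83)), np.int32(1484), (np.int32(406), np.int32(202), np.int32(42), np.int32(42))), ((np.float64(275.0), np.float64(232.0)), np.int32(15), (np.int32(275), np.int32(225), np.int32(1), np.int32(15))), ((np.float64(317.55), np.float64(242.22)), np.int32(283), (np.int32(307), np.int32(232), np.int32(22), np.int32(22))), ((np.float64(274.0), np.float64(252.0)), np.int32(17), (np.int32(274), np.int32(244), np.int32(1), np.int32(17)))]
```

View pics/side1.png

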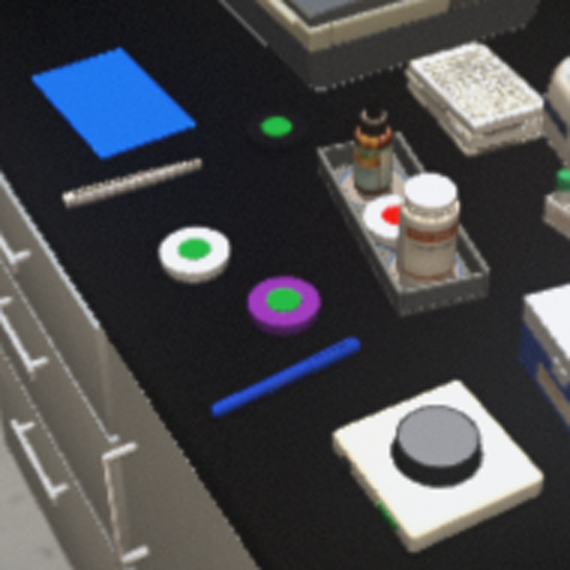

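View pics/top1.png

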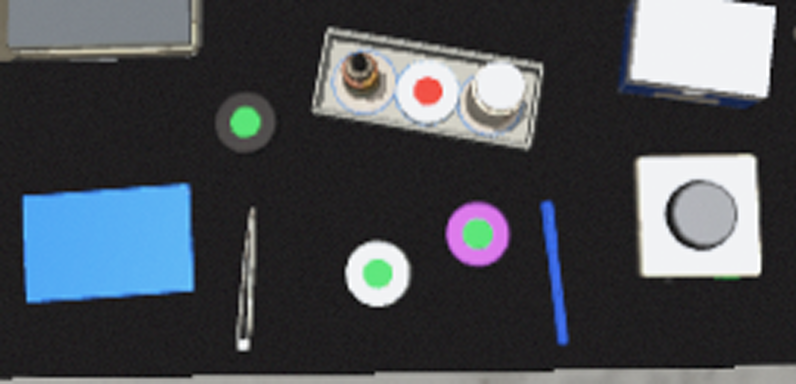

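```bash
python3 - <<'E'
from h import *
np.set_printoptions(precision=1,suppress=True)
T=dict(np.load("top0.npz"));S=dict(np.load("side0.npz"))
def reg(d,f,b):
    h,s,v=hsv(d["image"]);m=f(h,s,v);w=np.zeros_like(m);w[b[1]:b[3],b[0]:b[2]]=1
    return [(tuple(map(float,c)),int(a),b.tolist()) for c,a,b in blobs(m&w)]
print("stage T",reg(T,lambda h,s,v:(v>110)&(v<200)&(s<40),(408,205,446,242)))
print("stage S",reg(S,lambda h,s,v:(v>90)&(v<190)&(s<40),(340,275,382,312)))
print("cap T",reg(T,lambda h,s,v:(v>225)&(s<40),(346,168,372,195)))
print("cap S",reg(S,lambda h,s,v:(v>150)&(s<45),(347,200,370,222)))
print("bulb T",reg(T,lambda h,s,v:(v<70),(303,164,322,185)))
print("bulb S",reg(S,lambda h,s,v:(v<70),(331,178,346,192)))
print("green",tri(T,(317.79,242.11),S,(279.35,227.48)))
print("green edge T",onz(T,(317.55,242.22),14),onz(T,(317.79,242.11),14))
print("red",onz(T,(334.78,180.38),18),onz(S,(345.28,216.24),18))
rim=np.array([(329,28),(543,64),(530,150),(313,112)])/2.95+[190,150]
rs=np.array([(320,150),(401,135),(489,268),(404,302)])/3+[215,145]
P=onz(T,rim-.0,26);print("rim",P,P.mean(0))
for a,b in zip(rim,rs[[1,2,3,0]]):print(tri(T,a,S,b))
h,s,v=hsv(T["image"])
def quad(d,f,b):
    h,s,v=hsv(d["image"]);m=f(h,s,v).astype(np.uint8);w=np.zeros_like(m);w[b[1]:b[3],b[0]:b[2]]=1
    c=max(cv2.findContours(m&w,0,2)[0],key=cv2.contourArea);return c
c=quad(T,lambda h,s,v:v>75,(290,152,385,210));
Q=onz(T,c[:,0],26)[:,:2].astype(np.float32);print("tray rect",cv2.minAreaRect(Q))
c=quad(T,lambda h,s,v:(s>100)&(v>120),(190,205,262,260));print("mat",cv2.minAreaRect(onz(T,c[:,0],3)[:,:2].astype(np.float32)))
print("mat tri",tri(T,(226.3,232.07),S,(252.19,178.83)))
c=quad(T,lambda h,s,v:v>150,(395,195,455,250));print("counter",cv2.minAreaRect(onz(T,c[:,0],24)[:,:2].astype(np.float32)))
E
```

```text
stage T [((428.72, 221.92), 375, [418, 211, 22, 23])]
stage S [((349.0, 278.37), 19, [340, 275, 19, 8]), ((360.92, 289.95), 465, [346, 280, 30, 25])]
cap T [((358.84, 178.59), 205, [350, 171, 18, 16])]
cap S [((357.0, 210.19), 265, [347, 203, 21, 17])]
bulb T [((311.29, 170.71), 24, [309, 168, 5, 6])]
bulb S [((337.54, 183.24), 152, [331, 178, 15, 14])]
green (array([432.8,  21.7,  13.2]), np.float64(0.5450644681859489))
green edge T [[432.8  22.3  14. ]] [[433.   21.6  14. ]]
red [[601.2 -28.3  18. ]] [[596.9 -26.6  18. ]]
rim [[ 660.4   62.2   26. ]
 [ 621.4 -136.1   26. ]
 [ 541.1 -121.1   26. ]
 [ 581.    77.9   26. ]] [601.  -29.3  26. ]
(array([662.2,  62.1,  22.3]), np.float64(1.5922377019829004))
(array([ 621.1, -135.9,   28.6]), np.float64(0.5694027412148737))
(array([ 545.3, -123.6,   15.4]), np.float64(5.948232665233817))
(array([583.6,  77.1,  23.8]), np.float64(4.901514565940913))
tray rect ((602.8469848632812, -27.5390625), (206.3091583251953, 83.68704223632812), 78.94524383544922)
mat ((465.75384521484375, 276.0181579589844), (102.29664611816406, 161.54530334472656), 3.23468017578125)
mat tri (array([466. , 276.5,  -1.5]), np.float64(0.8423934230921586))
counter ((479.0008544921875, -271.5678405761719), (109.55231475830078, 110.79548645019531), 89.61564636230469)
```

```bash
cat >> h.py <<'E'
def go(x,y,z,yaw=None):
    """tool-frame shift (mm) to reach world x,y,z from now, and tool-z turn for tool-y yaw (deg)"""
    from bench import arm
    s=arm.read_state();M=R.from_quat(s["ee_rot"]).as_matrix()
    d=M.T@(np.array([x,y,z])-s["position"]);yw=np.degrees(np.arctan2(M[1,1],M[0,1]))
    print("t",round(s["clock"],1),"pos",s["position"].round(1),"yaw",yw.round(2),"tiltz",M[:,2].round(3),"shift",d.round(1),"turn",None if yaw is None else (-(yaw-yw+90)%180-90).round(2),"w",round(s["gripper_width"],1),"F",round(s["grasp_force"],1),s["contact_force"].round(1),"q6",s["joints"][5].round(2))
E
python3 - <<'E'
from h import *
np.set_printoptions(precision=1,suppress=True)
T=dict(np.load("top0.npz"));S=dict(np.load("side0.npz"))
print("stage",tri(T,(428.72,221.92),S,(360.92,289.95)),onz(T,(428.72,221.92),40))
print("jar",tri(T,(358.84,178.59),S,(358.7,207.2)),onz(T,(358.84,178.59),92))
print("bulb",tri(T,(311.2,170.5),S,(339.7,184)),onz(T,(311.29,170.71),104),onz(T,(311.29,170.71),95))
c=np.array([601,-28.6]);e=np.array([.194,.981]);n=np.array([.981,-.194])
for z in (4,50,88,92,102,106):
    for k,p in dict(drop=c+60*e,jar=c-60*e).items():print(k,z,"T",proj(T,[*p,z]),"S",proj(S,[*p,z]))
from h import go
go(613,30,220,168.8)
# side silhouettes: tight crops of both
a=S["image"][175:260,315:385];b=T["image"][155:208,290:384]
cv2.imwrite("pics/c2.png",np.hstack([cv2.resize(a,(490,595),interpolation=2)[:,:,::-1],np.zeros((595,10,3),np.uint8)]))
cv2.imwrite("pics/c3.png",cv2.resize(b,None,fx=8,fy=8,interpolation=2)[:,:,::-1])
E
```

```text
stage (array([ 479.8, -274.1,   39.4]), np.float64(0.5681183095467331)) [[ 479.5 -273.8   40. ]]
jar (array([591.4, -88.7,  90.7]), np.float64(2.7265710256372495)) [[589.9 -88.   92. ]]
bulb (array([616.8,  34.3,  75.2]), np.float64(1.8397484380149878)) [[610.6  32.5 104. ]] [[612.6  32.9  95. ]]
drop 4 T [[313.6 177.8]] S [[338.8 206.9]]
jar 4 T [[356. 185.]] S [[355.5 234.9]]
drop 50 T [[313.  174.4]] S [[339.3 193. ]]
jar 50 T [[357.3 181.9]] S [[356.3 220.6]]
drop 88 T [[312.4 171.3]] S [[339.6 181.1]]
jar 88 T [[358.5 179.1]] S [[357.1 208.2]]
drop 92 T [[312.4 170.9]] S [[339.7 179.8]]
jar 92 T [[358.6 178.8]] S [[357.2 206.9]]
drop 102 T [[312.2 170.1]] S [[339.8 176.6]]
jar 102 T [[359. 178.]] S [[357.4 203.5]]
drop 106 T [[312.1 169.7]] S [[339.8 175.3]]
jar 106 T [[359.1 177.7]] S [[357.4 202.2]]
t 0.2 pos [173.7 600.  220.2] yaw -106.15 tiltz [-0. -0. -1.] shift [580.5 425.3   0.8] turn 85.05 w 85.8 F 0.0 [ 0.  -1.1 -0.1] q6 -0.26
```

View pics/c2.png

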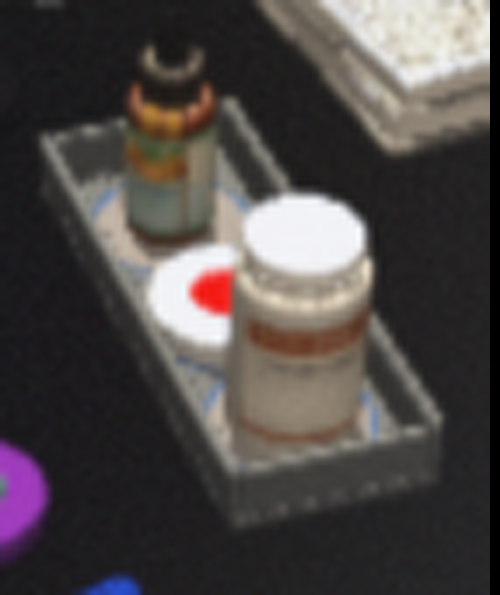

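View pics/c3.png

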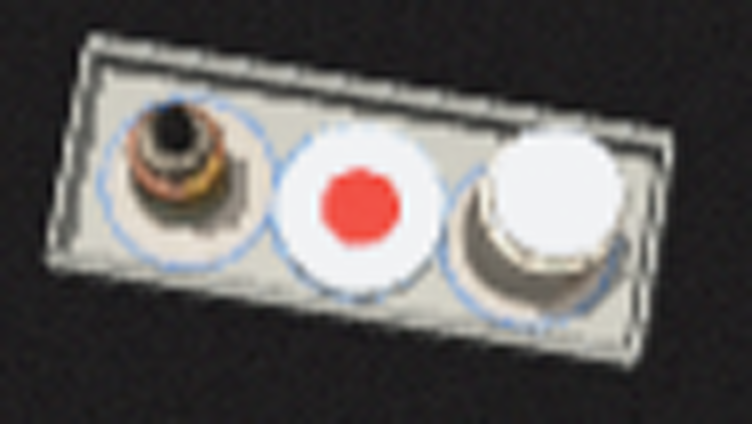

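```bash
python3 -m pendant '[[0,0,0,0,0,8.5,0.085],[0,0,0,0,0,8.5,0.085],[0,0,0,0,0,8.5,0.085],[0,0,0,0,0,8.5,0.085],[0,0,0,0,0,8.5,0.085],[0,0,0,0,0,8.5,0.085],[0,0,0,0,0,8.5,0.085],[0,0,0,0,0,8.5,0.085],[0,0,0,0,0,8.5,0.085],[0,0,0,0,0,8.5,0.085],[0,0,0,0,0,0,0.085]]'; python3 -c "
from h import *
go(612,32,220,168.8)"
```

```text
clock: 1.3
position: [173.7, 600.2, 220.5]
ee_rot: [-0.635, 0.772, -0.0, -0.0]
contact_force: [-0.2, 0.1, -0.2]
gripper_width: 85.3
grasp_force: 0.0
t 1.3 pos [173.7 600.2 220.5] yaw 168.87 tiltz [-0.    -0.001 -1.   ] shift [ 472.8 -539.8    0.8] turn 0.07 w 85.3 F 0.0 [-0.2  0.1 -0.2] q6 -1.74
```

```bash
python3 -m pendant '[[0.0263,-0.03,0,0,0,0,0.085],[0.0263,-0.03,0,0,0,0,0.085],[0.0263,-0.03,0,0,0,0,0.085],[0.0263,-0.03,0,0,0,0,0.085],[0.0263,-0.03,0,0,0,0,0.085],[0.0263,-0.03,0,0,0,0,0.085],[0.0263,-0.03,0,0,0,0,0.085],[0.0263,-0.03,0,0,0,0,0.085],[0.0263,-0.03,0,0,0,0,0.085]]' >/dev/null;  python3 -m pendant '[[0.0263,-0.03,0,0,0,0,0.085],[0.0263,-0.03,0,0,0,0,0.085],[0.0263,-0.03,0,0,0,0,0.085],[0.0263,-0.03,0,0,0,0,0.085],[0.0263,-0.03,0,0,0,0,0.085],[0.0263,-0.03,0,0,0,0,0.085],[0.0263,-0.03,0,0,0,0,0.085],[0.0263,-0.03,0,0,0,0,0.085],[0.0263,-0.03,0,0,0,0,0.085],[0,0,0,0,0,0,0.085],[0,0,0,0,0,0,0.085]]' >/dev/null; python3 -c "
from h import *
go(612,32,64,168.8)"
```

```text
t 3.3 pos [612.   30.7 220.1] yaw 168.87 tiltz [-0.001 -0.    -1.   ] shift [-1.300e+00  1.000e-01  1.561e+02] turn 0.07 w 85.1 F 0.0 [-1.9 -0.1 -0.4] q6 -0.51
```

```bash
python3 -m pendant '[[-0.0013,0,0.03,0,0,0,0.085],[0,0,0.03,0,0,0,0.085],[0,0,0.03,0,0,0,0.085],[0,0,0.025,0,0,0,0.085],[0,0,0.02,0,0,0,0.085],[0,0,0.012,0,0,0,0.085],[0,0,0.010,0,0,0,0.085],[0,0,0,0,0,0,0.085],[0,0,0,0,0,0,0.085]]' ; python3 - <<'E'
from h import *
from bench import arm
go(612,32,63,168.8)
T=arm.get_image("top");S=arm.get_image("side")
cv2.imwrite("pics/g1.png",np.hstack([cv2.resize(S["image"][130:260,290:400],None,fx=4,fy=4)[:,:,::-1],cv2.resize(T["image"][130:260,265:355],None,fx=4,fy=4)[:,:,::-1]]))
E
```

```text
clock: 4.2
position: [612.9, 33.1, 64.6]
ee_rot: [-0.635, 0.772, -0.0, 0.001]
contact_force: [0.9, -0.5, -0.3]
gripper_width: 85.2
grasp_force: 0.0
t 4.2 pos [612.9  33.1  64.6] yaw 168.91 tiltz [ 0.001  0.    -1.   ] shift [1.3 0.6 1.6] turn 0.11 w 85.2 F 0.0 [ 0.9 -0.5 -0.3] q6 -0.51
```

View pics/g1.png

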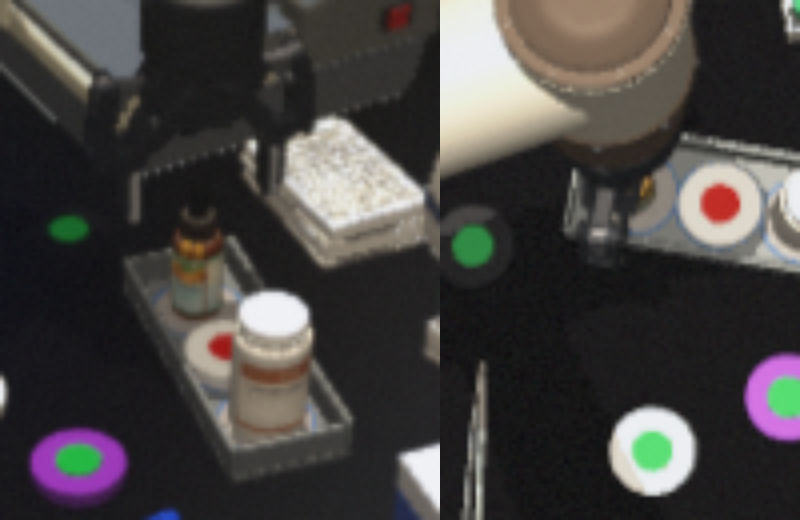

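```bash
python3 - <<'E'
from h import *
T=dict(np.load("top0.npz"));S=dict(np.load("side0.npz"))
for s in(-1,1):
  for z in (53,40,90):
    p=[612.9+s*50*.981,33.1-s*50*.194,z];print(s,z,"S crop",(proj(S,p)-[290,130])*4,"T crop",(proj(T,p)-[265,130])*4+[440,0])
E
```

```text
-1 53 S crop [[122.84688698 260.36531403]] T crop [[614.14526293 249.0524568 ]]
-1 40 S crop [[122.82909343 276.44332685]] T crop [[615.12851066 252.18474723]]
-1 90 S crop [[122.89854326 213.47344227]] T crop [[611.20136601 239.67397862]]
1 53 S crop [[266.19313378 232.16545835]] T crop [[640.88427836 104.38457368]]
1 40 S crop [[265.29359217 248.09645949]] T crop [[641.51501084 109.30338465]]
1 90 S crop [[268.80847147 185.72951108]] T crop [[638.99737362  89.67057938]]
```

```bash
python3 - <<'E'
from h import *
from bench import arm
T=arm.get_image("top");S=arm.get_image("side")
f=lambda a:(255*(cv2.resize(a,None,fx=6,fy=6,interpolation=2)/255.)**.4).astype(np.uint8)[:,:,::-1]
cv2.imwrite("pics/g2.png",np.hstack([f(S["image"][145:215,305:375]),f(T["image"][150:220,285:345])]))
E
```

```text
(no output)
```

View pics/g2.png

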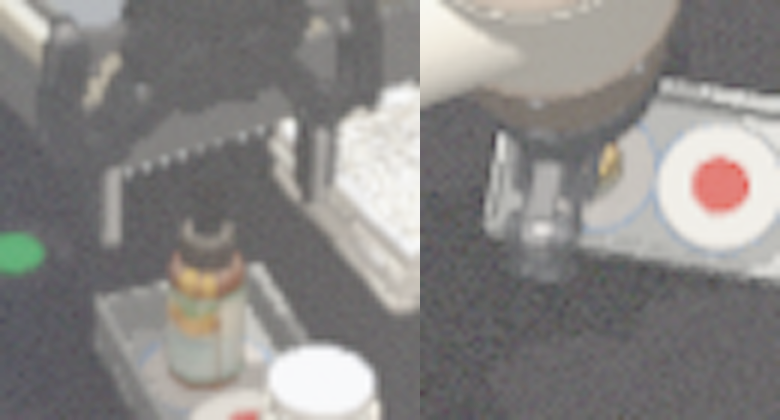

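```bash
python3 - <<'E'
from h import *
np.set_printoptions(precision=1,suppress=True)
T=dict(np.load("top0.npz"));S=dict(np.load("side0.npz"))
for u in [(305.8,187),(305.8,190),(305.8,195)]:print(tri(T,u,S,(323.3,185.8)),onz(T,u,55))
for z in (40,50,60,70,80,90):print(z,onz(S,[(323.3,185.8),(358.3,178.3)],z), onz(S,[(323.3,185.8),(358.3,178.3)],z).mean(0))
from bench import arm
s=arm.read_state();print(s["position"],s["joints"])
E
```

```text
(array([574.5,  48.5,  75.2]), np.float64(0.5699522470165769)) [[577.8  49.8  55. ]]
(array([569.5,  47.1,  77.1]), np.float64(7.72592540136125)) [[569.8  49.9  55. ]]
(array([561.3,  44.5,  80.6]), np.float64(19.565189923951948)) [[556.4  50.1  55. ]]
40 [[599.8  91.8  40. ]
 [702.2  75.2  40. ]] [651.   83.5  40. ]
50 [[592.7  79.5  50. ]
 [693.7  63.1  50. ]] [643.2  71.3  50. ]
60 [[585.6  67.2  60. ]
 [685.2  51.   60. ]] [635.4  59.1  60. ]
70 [[578.4  54.9  70. ]
 [676.7  38.9  70. ]] [627.6  46.9  70. ]
80 [[571.3  42.5  80. ]
 [668.2  26.9  80. ]] [619.8  34.7  80. ]
90 [[564.2  30.2  90. ]
 [659.7  14.8  90. ]] [611.9  22.5  90. ]
[612.9  32.9  64.8] [ 0.3  0.5 -0.2  0.  -0.8 -0.5]
```

```bash
cat >> h.py <<'E'
def avg(n,k=8):
    from bench import arm
    a=[arm.get_image(n) for _ in range(k)];d=dict(a[0]);d["avg"]=np.mean([x["image"].astype(float) for x in a],0);return d
E
python3 -c "
from h import *
np.save('a0.npy',avg('side')['avg'])"
python3 -m pendant '[[0,0,0,0,0,0,0.052],[0,0,0,0,0,0,0.052],[0,0,0,0,0,0,0.052],[0,0,0,0,0,0,0.052],[0,0,0,0,0,0,0.052]]'
python3 - <<'E'
from h import *
a=np.load('a0.npy');d=avg('side');b=d['avg']
f=lambda a:(255*(cv2.resize(a[145:215,305:375].clip(0,255),None,fx=5.6,fy=5.6,interpolation=2)/255.).clip(0,1)**.4).astype(np.uint8)[:,:,::-1]
df=np.abs(a-b).max(2);m=cv2.resize(np.clip(df[145:215,305:375]*6,0,255),None,fx=5.6,fy=5.6)[:,:,None].repeat(3,2).astype(np.uint8)
cv2.imwrite("pics/g3.png",np.hstack([f(b),m]))
E
```

```text
clock: 5.3
position: [612.4, 32.8, 63.8]
ee_rot: [-0.635, 0.772, -0.0, 0.0]
contact_force: [-0.8, -0.1, 0.7]
gripper_width: 51.7
grasp_force: 0.0
```

View pics/g3.png

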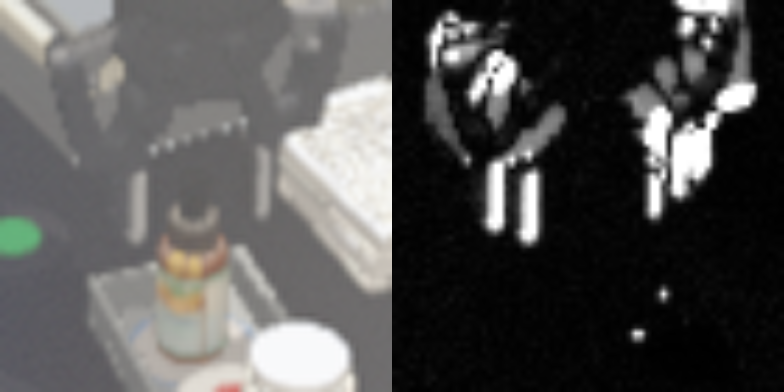

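```bash
python3 -m pendant '[[0,0,0.006,0,0,0,0.06],[0,0,0.006,0,0,0,0.06],[0,0,0,0,0,0,0.06],[0,0,0,0,0,0,0.06],[0,0,0,0,0,0,0.06]]'
python3 - <<'E'
from h import *
a=np.load('a0.npy');d=avg('side');b=d['avg'];t=avg('top')
f=lambda a:(255*(cv2.resize(a.clip(0,255),None,fx=5.6,fy=5.6,interpolation=2)/255.).clip(0,1)**.4).astype(np.uint8)[:,:,::-1]
df=np.abs(a-b).max(2);m=cv2.resize(np.clip(df[145:215,305:375]*6,0,255),None,fx=5.6,fy=5.6)[:,:,None].repeat(3,2).astype(np.uint8)
cv2.imwrite("pics/g4.png",np.hstack([f(b[145:215,305:375]),f(t['avg'][150:220,285:345])]))
E
```

```text
clock: 6.2
position: [612.4, 32.8, 51.8]
ee_rot: [-0.635, 0.772, -0.0, 0.0]
contact_force: [-0.1, -0.2, 0.3]
gripper_width: 59.9
grasp_force: 0.0
```

View pics/g4.png

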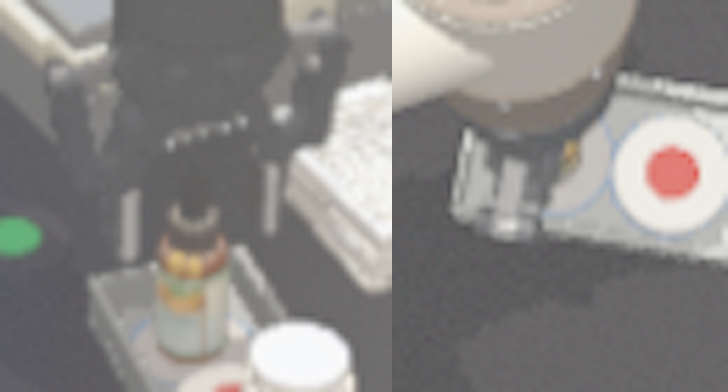

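```bash
python3 -m pendant '[[0.002,0,0.003,0,0,0,0.07],[0.001,0,0.003,0,0,0,0.07],[0,0,0.003,0,0,0,0.07],[0,0,0.003,0,0,0,0.07],[0,0,0.002,0,0,0,0.07],[0,0,0.0,0,0,0,0.07]]'
python3 - <<'E'
from h import *
d=avg('side');b=d['avg'];t=avg('top')
f=lambda a:(255*(cv2.resize(a.clip(0,255),None,fx=5.6,fy=5.6,interpolation=2)/255.).clip(0,1)**.4).astype(np.uint8)[:,:,::-1]
cv2.imwrite("pics/g5.png",np.hstack([f(b[145:215,305:375]),f(t['avg'][150:220,285:345])]))
E
```

```text
clock: 7.6
position: [611.5, 29.8, 37.3]
ee_rot: [-0.635, 0.772, 0.0, -0.0]
contact_force: [0.3, -0.4, -1.2]
gripper_width: 70.2
grasp_force: 0.0
```

View pics/g5.png

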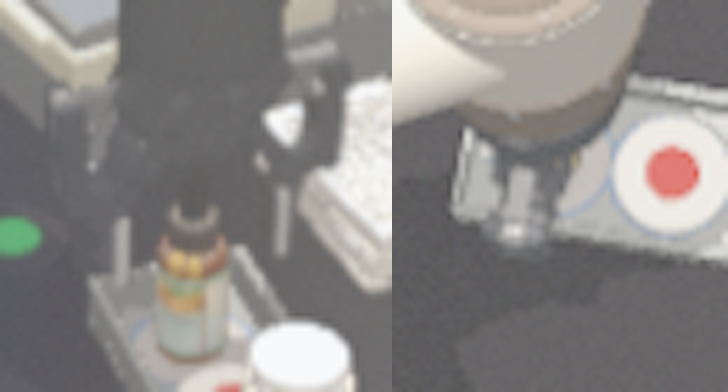

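```bash
python3 -m pendant '[[0,0,0,0,0,0,0.04],[0,0,0,0,0,0,0.035],[0,0,0,0,0,0,0.028],[0,0,0,0,0,0,0.025],[0,0,0,0,0,0,0.025],[0,0,0,0,0,0,0.02],[0,0,0,0,0,0,0.02]]'; python3 -c "
from h import *
go(612,32,220,168.8)"
```

```text
clock: 9.1
position: [612.0, 29.8, 38.2]
ee_rot: [-0.635, 0.772, -0.0, 0.0]
contact_force: [-0.2, 0.1, 4.0]
gripper_width: 29.2
grasp_force: 59.2
t 9.1 pos [612.   29.8  38.2] yaw 168.86 tiltz [ 0.001  0.    -1.   ] shift [  -2.1    0.3 -181.8] turn 0.06 w 29.2 F 59.2 [-0.2  0.1  4. ] q6 -0.51
```

```bash
python3 - <<'E'
from h import *
b=avg('side')['avg'];t=avg('top')['avg'];np.savez("g6.npz",b=b,t=t)
f=lambda a,k:(255*(cv2.resize(a.clip(0,255),None,fx=k,fy=k,interpolation=2)/255.).clip(0,1)**.5).astype(np.uint8)[:,:,::-1]
cv2.imwrite("pics/g6.png",np.hstack([f(b[160:215,310:370],8),f(t[160:215,295:333],8)]))
E
```

```text
(no output)
```

View pics/g6.png

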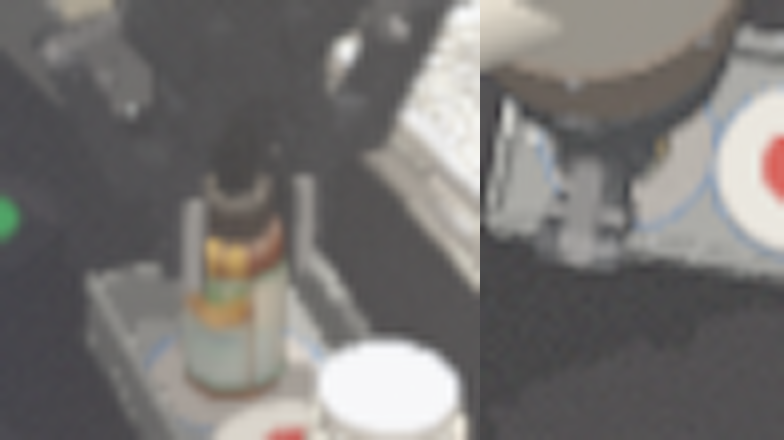

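```bash
python3 -m pendant '[[0,0,0,0,0,0,0.055],[0,0,0,0,0,0,0.055],[0,0,0,0,0,0,0.055],[0,0,0.003,0,0,0,0.055],[0,0,0.003,0,0,0,0.055],[0,0,0.003,0,0,0,0.055],[0,0,0.003,0,0,0,0.055],[0,0,0,0,0,0,0.055]]';python3 -m pendant '[[0,0,0,0,0,0,0.04],[0,0,0,0,0,0,0.035],[0,0,0,0,0,0,0.028],[0,0,0,0,0,0,0.025],[0,0,0,0,0,0,0.025],[0,0,0,0,0,0,0.02],[0,0,0,0,0,0,0.02]]'; python3 -c "
from h import *
go(612,32,220,168.8)"
```

```text
clock: 10.7
position: [611.3, 29.7, 25.1]
ee_rot: [-0.635, 0.772, 0.0, -0.001]
contact_force: [-0.5, 0.4, -0.4]
gripper_width: 55.1
grasp_force: 0.0
clock: 11.4
position: [612.2, 29.9, 26.3]
ee_rot: [-0.635, 0.772, -0.0, 0.0]
contact_force: [1.0, 0.3, 2.8]
gripper_width: 30.7
grasp_force: 59.4
t 11.4 pos [612.2  29.9  26.3] yaw 168.87 tiltz [ 0.001  0.    -1.   ] shift [  -2.1    0.4 -193.7] turn 0.07 w 30.7 F 59.4 [1.  0.3 2.8] q6 -0.51
```

```bash
python3 -m pendant '[[0,0,0,0,0,0,0.055],[0,0,0,0,0,0,0.055],[0,0,0,0,0,0,0.055],[0,0,0.003,0,0,0,0.055],[0,0,0.003,0,0,0,0.055],[0,0,0,0,0,0,0.055]]';python3 -m pendant '[[0,0,0,0,0,0,0.04],[0,0,0,0,0,0,0.035],[0,0,0,0,0,0,0.028],[0,0,0,0,0,0,0.025],[0,0,0,0,0,0,0.025],[0,0,0,0,0,0,0.02],[0,0,0,0,0,0,0.02]]'; python3 - <<'E'
from h import *
go(612,32,220,168.8)
b=avg('side')['avg'];t=avg('top')['avg']
f=lambda a,k:(255*(cv2.resize(a.clip(0,255),None,fx=k,fy=k,interpolation=2)/255.).clip(0,1)**.5).astype(np.uint8)[:,:,::-1]
cv2.imwrite("pics/g7.png",np.hstack([f(b[160:215,310:370],8),f(t[160:215,295:333],8)]))
E
```

```text
clock: 12.0
position: [612.6, 29.9, 20.5]
ee_rot: [-0.635, 0.772, -0.001, 0.001]
contact_force: [-0.5, -0.6, 4.1]
gripper_width: 55.1
grasp_force: 0.0
clock: 12.7
position: [612.5, 29.9, 20.7]
ee_rot: [-0.635, 0.772, -0.001, 0.001]
contact_force: [0.7, -1.0, 7.0]
gripper_width: 31.2
grasp_force: 58.9
t 12.7 pos [612.5  29.9  20.7] yaw 168.88 tiltz [ 0.002  0.    -1.   ] shift [  -2.1    0.6 -199.3] turn 0.08 w 31.2 F 58.9 [ 0.7 -1.   7. ] q6 -0.51
```

View pics/g7.png

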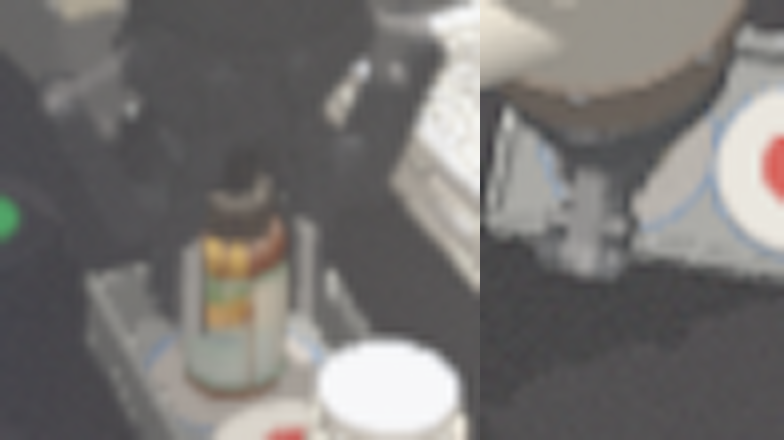

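```bash
python3 -m pendant '[[0,0,-0.005,0,0,0,0.02],[0,0,-0.01,0,0,0,0.02],[0,0,-0.02,0,0,0,0.02],[0,0,-0.025,0,0,0,0.02],[0,0,-0.025,0,0,0,0.02],[0,0,-0.025,0,0,0,0.02],[0,0,-0.02,0,0,0,0.02],[0,0,-0.01,0,0,0,0.02],[0,0,0,0,0,0,0.02],[0,0,0,0,0,0,0.02]]'; python3 - <<'E'
from h import *
go(464,314,160,168.8)
np.savez("lift.npz",b=avg('side')['avg'],t=avg('top')['avg'])
z=np.load("lift.npz");S0=np.load("side0.npz")["image"].astype(float);T0=np.load("top0.npz")["image"].astype(float)
# was the bottle's place vacated?  amber/label pixels in side view now
import numpy as np
for n,i in(("S",z["b"]),("T",z["t"])):
    h,s,v=hsv(i.astype(np.uint8));m=(h<22)&(s>90)&(v>70);w=np.zeros_like(m);w[120:225,300:360]=1;print(n,blobs(m&w,4))
E
```

```text
clock: 14.5
position: [611.0, 29.8, 158.8]
ee_rot: [-0.635, 0.773, 0.001, -0.001]
contact_force: [-0.0, -1.7, -0.8]
gripper_width: 31.0
grasp_force: 59.5
t 14.5 pos [611.   29.8 158.8] yaw 168.83 tiltz [-0.002  0.    -1.   ] shift [-250.4  199.2   -0.9] turn 0.03 w 31.0 F 59.5 [-0.  -1.7 -0.8] q6 -0.51
S [(array([340.05, 145.34]), np.int32(41), array([336, 142,  10,   7], dtype=int32)), (array([339.22, 153.52]), np.int32(27), array([336, 151,   7,   5], dtype=int32)), (array([344.89, 216.09]), np.int32(35), array([342, 213,   6,   7], dtype=int32)), (array([354.27, 222.73]), np.int32(33), array([350, 221,  10,   4], dtype=int32))]
T [(array([334.5 , 180.41]), np.int32(78), array([330, 176,  10,  10], dtype=int32))]
```

```bash
python3 -m pendant '[[-0.025,0.02,0,0,0,0,0.02],[-0.025,0.02,0,0,0,0,0.02],[-0.025,0.02,0,0,0,0,0.02],[-0.025,0.02,0,0,0,0,0.02],[-0.025,0.02,0,0,0,0,0.02],[-0.025,0.02,0,0,0,0,0.02],[-0.025,0.02,0,0,0,0,0.02],[-0.025,0.02,0,0,0,0,0.02],[-0.025,0.02,0,0,0,0,0.02],[-0.025,0.019,0,0,0,0,0.02],[0,0,0,0,0,0,0.02],[0,0,0,0,0,0,0.02]]'>/dev/null;python3 -m pendant '[[0,0,0.02,0,0,0,0.02],[0,0,0.025,0,0,0,0.02],[0,0,0.025,0,0,0,0.02],[0,0,0.025,0,0,0,0.02],[0,0,0.015,0,0,0,0.02],[0,0,0.01,0,0,0,0.02],[0,0,0.005,0,0,0,0.02],[0,0,0.005,0,0,0,0.02],[0,0,0.002,0,0,0,0.02],[0,0,0,0,0,0,0.02]]'; python3 -c "
from h import *
go(464,314,19.7,168.8)"
```

```text
clock: 17.5
position: [465.0, 313.7, 28.1]
ee_rot: [-0.635, 0.772, 0.0, 0.0]
contact_force: [-0.6, 0.2, -0.1]
gripper_width: 30.6
grasp_force: 59.6
t 17.5 pos [465.  313.7  28.1] yaw 168.85 tiltz [ 0.     0.001 -1.   ] shift [-0.1  1.1  8.4] turn 0.05 w 30.6 F 59.6 [-0.6  0.2 -0.1] q6 -1.08
```

```bash
python3 -m pendant '[[0,0,0.004,0,0,0,0.02],[0,0,0.002,0,0,0,0.02],[0,0,0.0015,0,0,0,0.02],[0,0,0,0,0,0,0.02]]'; python3 -m pendant '[[0,0,0.001,0,0,0,0.02],[0,0,0,0,0,0,0.02]]'
```

```text
clock: 17.9
position: [464.7, 313.5, 20.1]
ee_rot: [-0.635, 0.772, -0.0, -0.0]
contact_force: [0.4, -0.3, -0.5]
gripper_width: 31.3
grasp_force: 59.6
clock: 18.1
position: [464.9, 313.7, 19.7]
ee_rot: [-0.635, 0.772, -0.0, 0.0]
contact_force: [-1.7, -0.9, 2.6]
gripper_width: 31.1
grasp_force: 59.9
```

```bash
python3 -m pendant '[[0,0,0,0,0,0,0.04],[0,0,0,0,0,0,0.06],[0,0,0,0,0,0,0.085],[0,0,0,0,0,0,0.085],[0,0,-0.01,0,0,0,0.085],[0,0,-0.03,0,0,0,0.085],[0,0,-0.03,0,0,0,0.085],[0,0,-0.03,0,0,0,0.085],[0,0,-0.03,0,0,0,0.085],[0,0,-0.02,0,0,0,0.085],[0,0,0,0,0,0,0.085]]'; python3 - <<'E'
from h import *
go(590,-88,170,168.8)
d=avg('side');i=d['avg'].astype(np.uint8);h,s,v=hsv(i);m=(h<25)&(s>90)&(v>70);w=np.zeros_like(m);w[130:200,225:290]=1;print(blobs(m&w,4))
np.set_printoptions(precision=1,suppress=True)
for z in(3,40,58,80):print(z,proj(d,[464.5,315,z]))
E
```

```text
clock: 19.2
position: [466.1, 314.7, 173.0]
ee_rot: [-0.635, 0.772, 0.0, 0.003]
contact_force: [-0.9, 0.7, 0.9]
gripper_width: 85.0
grasp_force: 0.0
t 19.2 pos [466.1 314.7 173. ] yaw 168.87 tiltz [ 0.005  0.005 -1.   ] shift [ 371.2 -199.3    1.7] turn 0.07 w 85.0 F 0.0 [-0.9  0.7  0.9] q6 -1.08
[(array([243.57, 158.79]), np.int32(68), array([240, 153,  10,  13], dtype=int32))]
3 [[246.3 171.4]]
40 [[245.2 160.8]]
58 [[244.6 155.5]]
80 [[243.9 149. ]]
```

```bash
python3 -m pendant '[[0.037,-0.02,0,0,0,0,0.085],[0.037,-0.02,0,0,0,0,0.085],[0.037,-0.02,0,0,0,0,0.085],[0.037,-0.02,0,0,0,0,0.085],[0.037,-0.02,0,0,0,0,0.085],[0.037,-0.02,0,0,0,0,0.085],[0.037,-0.02,0,0,0,0,0.085],[0.037,-0.02,0,0,0,0,0.085],[0.037,-0.02,0,0,0,0,0.085],[0.037,-0.02,0,0,0,0,0.085],[0,0,0,0,0,0,0.085]]'>/dev/null; python3 -m pendant '[[0,0,0.02,0,0,0,0.085],[0,0,0.02,0,0,0,0.085],[0,0,0.02,0,0,0,0.085],[0,0,0.02,0,0,0,0.085],[0,0,0.01,0,0,0,0.085],[0,0,0,0,0,0,0.085],[0,0,0,0,0,0,0.085]]'; python3 -c "
from h import *
go(590,-88,24,168.8)"
```

```text
clock: 21.4
position: [590.1, -87.9, 79.8]
ee_rot: [-0.635, 0.772, -0.0, 0.0]
contact_force: [0.5, 0.2, 1.0]
gripper_width: 84.8
grasp_force: 0.0
t 21.4 pos [590.1 -87.9  79.8] yaw 168.89 tiltz [ 0.001 -0.    -1.   ] shift [ 0.1  0.1 55.8] turn 0.09 w 84.8 F 0.0 [0.5 0.2 1. ] q6 -0.32
```

```bash
python3 -m pendant '[[0,0,0.01,0,0,0,0.085],[0,0,0.01,0,0,0,0.085],[0,0,0.01,0,0,0,0.075],[0,0,0.006,0,0,0,0.075],[0,0,0,0,0,0,0.075]]'; python3 -m pendant '[[0,0,0.006,0,0,0,0.075],[0,0,0.006,0,0,0,0.075],[0,0,0.006,0,0,0,0.075],[0,0,0,0,0,0,0.075]]';
```

```text
clock: 21.9
position: [588.6, -88.2, 41.9]
ee_rot: [-0.635, 0.772, 0.001, -0.001]
contact_force: [-0.5, 0.1, -0.6]
gripper_width: 75.1
grasp_force: 0.0
clock: 22.3
position: [588.8, -88.2, 24.2]
ee_rot: [-0.635, 0.773, 0.001, -0.001]
contact_force: [-0.9, -0.1, -0.0]
gripper_width: 74.9
grasp_force: 0.0
```

```bash
python3 -m pendant '[[0,0,0,0,0,0,0.06],[0,0,0,0,0,0,0.05],[0,0,0,0,0,0,0.045],[0,0,0,0,0,0,0.04],[0,0,0,0,0,0,0.035],[0,0,0,0,0,0,0.035],[0,0,0,0,0,0,0.035]]'
```

```text
clock: 23.0
position: [590.1, -88.1, 25.9]
ee_rot: [-0.635, 0.772, -0.0, 0.0]
contact_force: [-0.7, -0.1, 3.5]
gripper_width: 45.5
grasp_force: 61.0
```

```bash
python3 -m pendant '[[0,0,-0.005,0,0,0,0.035],[0,0,-0.01,0,0,0,0.035],[0,0,-0.02,0,0,0,0.035],[0,0,-0.025,0,0,0,0.035],[0,0,-0.025,0,0,0,0.035],[0,0,-0.025,0,0,0,0.035],[0,0,-0.02,0,0,0,0.035],[0,0,-0.01,0,0,0,0.035],[0,0,0,0,0,0,0.035],[0,0,0,0,0,0,0.035]]'; python3 -c "
from h import *
go(468,238,24.9,168.8)"
```

```text
clock: 24.0
position: [588.7, -88.0, 164.3]
ee_rot: [-0.635, 0.773, 0.001, -0.001]
contact_force: [-0.9, -0.1, -1.5]
gripper_width: 45.8
grasp_force: 61.4
t 24.0 pos [588.7 -88.  164.3] yaw 168.83 tiltz [-0.002  0.    -1.   ] shift [-296.5  181.3  139.8] turn 0.03 w 45.8 F 61.4 [-0.9 -0.1 -1.5] q6 -0.32
```

```bash
python3 -m pendant '[[-0.0296,0.0181,0,0,0,0,0.035],[-0.0296,0.0181,0,0,0,0,0.035],[-0.0296,0.0181,0,0,0,0,0.035],[-0.0296,0.0181,0,0,0,0,0.035],[-0.0296,0.0181,0,0,0,0,0.035],[-0.0296,0.0181,0,0,0,0,0.035],[-0.0296,0.0181,0,0,0,0,0.035],[-0.0296,0.0181,0,0,0,0,0.035],[-0.0296,0.0181,0,0,0,0,0.035],[-0.0296,0.0181,0,0,0,0,0.035],[0,0,0,0,0,0,0.035],[0,0,0,0,0,0,0.035]]'>/dev/null;python3 -m pendant '[[0,0,0.02,0,0,0,0.035],[0,0,0.025,0,0,0,0.035],[0,0,0.025,0,0,0,0.035],[0,0,0.025,0,0,0,0.035],[0,0,0.02,0,0,0,0.035],[0,0,0.01,0,0,0,0.035],[0,0,0.005,0,0,0,0.035],[0,0,0.003,0,0,0,0.035],[0,0,0,0,0,0,0.035]]'; python3 -c "
from h import *
go(468,238,24.9,168.8)"
```

```text
clock: 26.1
position: [469.6, 237.3, 32.7]
ee_rot: [-0.635, 0.773, -0.0, 0.0]
contact_force: [-1.1, 0.5, -2.2]
gripper_width: 45.6
grasp_force: 61.6
t 26.1 pos [469.6 237.3  32.7] yaw 168.84 tiltz [ 0.001  0.    -1.   ] shift [-0.4  1.7  7.8] turn 0.04 w 45.6 F 61.6 [-1.1  0.5 -2.2] q6 -0.97
```

```bash
python3 -m pendant '[[0,0,0.004,0,0,0,0.035],[0,0,0.002,0,0,0,0.035],[0,0,0.001,0,0,0,0.035],[0,0,0,0,0,0,0.035]]'; python3 -m pendant '[[0,0,0.001,0,0,0,0.035],[0,0,0,0,0,0,0.035]]'
```

```text
clock: 26.5
position: [469.1, 237.3, 25.4]
ee_rot: [-0.635, 0.772, -0.0, 0.0]
contact_force: [0.6, -0.7, -1.3]
gripper_width: 46.2
grasp_force: 61.6
clock: 26.7
position: [469.3, 237.5, 24.9]
ee_rot: [-0.635, 0.772, -0.0, 0.0]
contact_force: [-1.4, -0.0, 3.3]
gripper_width: 45.7
grasp_force: 61.9
```

```bash
python3 -m pendant '[[0,0,0,0,0,0,0.055],[0,0,0,0,0,0,0.07],[0,0,0,0,0,0,0.085],[0,0,0,0,0,0,0.085],[0,0,-0.01,0,0,0,0.085],[0,0,-0.03,0,0,0,0.085],[0,0,-0.03,0,0,0,0.085],[0,0,-0.03,0,0,0,0.085],[0,0,-0.03,0,0,0,0.085],[0,0,-0.02,0,0,0,0.085],[0,0,0,0,0,0,0.085]]'>/dev/null; python3 -m pendant '[[0,0,0,0,0,-8.2,0.085],[0,0,0,0,0,-8.2,0.085],[0,0,0,0,0,-8.2,0.085],[0,0,0,0,0,-8.2,0.085],[0,0,0,0,0,-8.2,0.085],[0,0,0,0,0,-8.2,0.085],[0,0,0,0,0,-8.2,0.085],[0,0,0,0,0,-8.2,0.085],[0,0,0,0,0,-8.2,0.085],[0,0,0,0,0,-8.2,0.085],[0,0,0,0,0,-8,0.085],[0,0,0,0,0,0,0.085]]'; python3 - <<'E'
from h import *
np.set_printoptions(precision=1,suppress=True)
go(601,-28.5,100,78.8)
T=avg('top');S=avg('side')
def q(d,f,b):
    h,s,v=hsv(d["avg"].astype(np.uint8));m=f(h,s,v);w=np.zeros_like(m);w[b[1]:b[3],b[0]:b[2]]=1;return [x for x in blobs(m&w,8)]
red=lambda h,s,v:((h<6)|(h>174))&(s>150)&(v>120)
a=q(T,red,(300,150,380,210));b=q(S,red,(320,195,370,240));print(a,b)
a=max(a,key=lambda x:x[1]);b=max(b,key=lambda x:x[1]);print(tri(T,a[0],S,b[0]),onz(T,a[0],18))
E
```

```text
clock: 29.0
position: [468.7, 236.9, 173.6]
ee_rot: [0.995, -0.097, -0.001, 0.0]
contact_force: [0.2, -0.1, -0.4]
gripper_width: 85.4
grasp_force: 0.0
t 29.0 pos [468.7 236.9 173.6] yaw -101.17 tiltz [-0. -0. -1.] shift [181.3 234.7  73.7] turn 0.03 w 85.4 F 0.0 [ 0.2 -0.1 -0.4] q6 0.6
[(array([334.8, 180.4]), np.int32(59), array([331, 177,   9,   8], dtype=int32))] [(array([346.9, 216.4]), np.int32(42), array([343, 214,   9,   6], dtype=int32))]
(array([601. , -28.3,  17.1]), np.float64(0.2770096242589106)) [[601.  -28.4  18. ]]
```

```bash
python3 -m pendant '[[0.0227,0.0293,0,0,0,0,0.085],[0.0227,0.0293,0,0,0,0,0.085],[0.0227,0.0293,0,0,0,0,0.085],[0.0227,0.0293,0,0,0,0,0.085],[0.0227,0.0293,0,0,0,0,0.085],[0.0227,0.0293,0,0,0,0,0.085],[0.0227,0.0293,0,0,0,0,0.085],[0.0227,0.0293,0,0,0,0,0.085],[0,0,0,0,0,0,0.085],[0,0,0,0,0,0,0.085]]'>/dev/null;python3 -m pendant '[[0,0,0.02,0,0,0,0.085],[0,0,0.03,0,0,0,0.085],[0,0,0.03,0,0,0,0.085],[0,0,0.03,0,0,0,0.085],[0,0,0.02,0,0,0,0.085],[0,0,0.01,0,0,0,0.085],[0,0,0,0,0,0,0.085],[0,0,0,0,0,0,0.085]]'; python3 -c "
from h import *
go(601,-28.3,20,78.8)"
```

```text
clock: 31.6
position: [602.7, -27.1, 35.4]
ee_rot: [0.995, -0.096, 0.001, -0.0]
contact_force: [0.8, -0.5, -0.4]
gripper_width: 84.9
grasp_force: 0.0
t 31.6 pos [602.7 -27.1  35.4] yaw -101.07 tiltz [ 0.002  0.    -1.   ] shift [-1.5  1.5 15.3] turn 0.13 w 84.9 F 0.0 [ 0.8 -0.5 -0.4] q6 1.15
```

```bash
python3 -m pendant '[[-0.0015,0.0015,0.005,0,0,0,0.085],[0,0,0.005,0,0,0,0.085],[0,0,0.003,0,0,0,0.085],[0,0,0,0,0,0,0.085],[0,0,0,0,0,0,0.085]]';python3 -m pendant '[[0,0,0.003,0,0,0,0.085],[0,0,0.002,0,0,0,0.085],[0,0,0,0,0,0,0.085]]';python3 - <<'E'
from h import *
go(601,-28.3,17,78.8)
S=avg('side')
f=lambda a,k:(255*(cv2.resize(a.clip(0,255),None,fx=k,fy=k,interpolation=2)/255.).clip(0,1)**.5).astype(np.uint8)[:,:,::-1]
cv2.imwrite("pics/d1.png",f(S['avg'][170:255,310:395],7))
E
```

```text
clock: 32.1
position: [600.3, -29.1, 21.3]
ee_rot: [0.995, -0.097, 0.0, 0.0]
contact_force: [-0.0, 0.1, -0.8]
gripper_width: 84.8
grasp_force: 0.0
clock: 32.4
position: [600.0, -29.0, 15.9]
ee_rot: [0.995, -0.097, -0.0, 0.0]
contact_force: [-0.3, 0.4, -0.7]
gripper_width: 84.9
grasp_force: 0.0
t 32.4 pos [600.  -29.   15.9] yaw -101.15 tiltz [-0.001 -0.    -1.   ] shift [ 0.9 -0.9 -1.1] turn 0.05 w 84.9 F 0.0 [-0.3  0.4 -0.7] q6 1.16
```

View pics/d1.png

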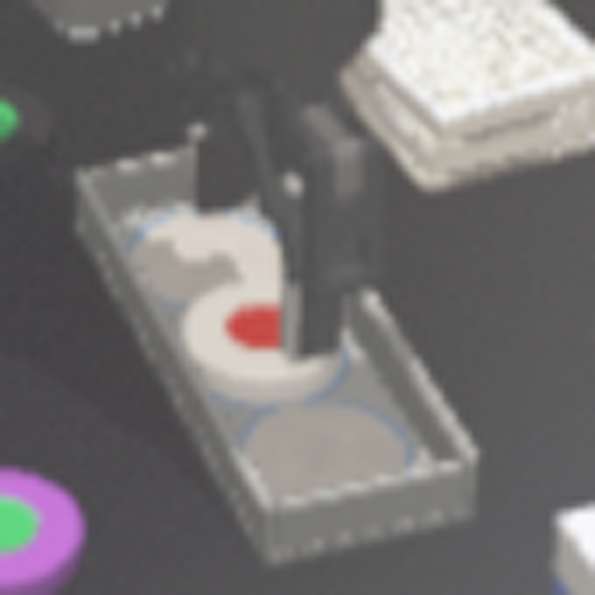

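```bash
python3 -m pendant '[[0,0,0.005,0,0,0,0.085],[0,0,0.005,0,0,0,0.085],[0,0,0.004,0,0,0,0.070],[0,0,0,0,0,0,0.070],[0,0,0,0,0,0,0.07],[0,0,0,0,0,0,0.07]]';for i in 1 2; do :; done; python3 -m pendant '[[0,0,0.002,0,0,0,0.07],[0,0,0,0,0,0,0.07]]';python3 -m pendant '[[0,0,0.002,0,0,0,0.07],[0,0,0,0,0,0,0.07]]'; python3 - <<'E'
from h import *
np.set_printoptions(precision=1,suppress=True)
S=avg('side');b=np.load  
for z in (6,20,38):print(z,proj(S,[592,-72,z]),onz(S,(355,220.7),z))
E
```

```text
clock: 33.4
position: [600.4, -29.0, 2.4]
ee_rot: [0.995, -0.097, 0.0, 0.0]
contact_force: [0.5, 0.4, 0.5]
gripper_width: 70.0
grasp_force: 0.0
clock: 33.6
position: [600.2, -29.0, 0.2]
ee_rot: [0.995, -0.097, -0.0, 0.0]
contact_force: [-0.1, 0.6, 0.4]
gripper_width: 70.1
grasp_force: 0.0
clock: 33.8
position: [600.1, -29.0, -1.9]
ee_rot: [0.995, -0.097, -0.0, 0.0]
contact_force: [-0.8, -0.6, -0.0]
gripper_width: 69.9
grasp_force: 0.0
6 [[353.1 230.4]] [[617.2 -42.    6. ]]
20 [[353.3 226.1]] [[607.3 -56.1  20. ]]
38 [[353.6 220.5]] [[594.7 -74.2  38. ]]
```

```bash
python3 -m pendant '[[0,0,0.002,0,0,0,0.07],[0,0,0.002,0,0,0,0.07],[0,0,0,0,0,0,0.07]]';python3 -m pendant '[[0,0,0.002,0,0,0,0.07],[0,0,0,0,0,0,0.07]]';python3 -m pendant '[[0,0,0.001,0,0,0,0.07],[0,0,0,0,0,0,0.07]]';python3 -m pendant '[[0,0,0.001,0,0,0,0.07],[0,0,0,0,0,0,0.07]]'
```

```text
clock: 34.5
position: [600.0, -29.0, -6.1]
ee_rot: [0.995, -0.097, -0.0, 0.0]
contact_force: [0.3, -0.2, -0.5]
gripper_width: 70.1
grasp_force: 0.0
clock: 34.7
position: [600.1, -29.0, -8.0]
ee_rot: [0.995, -0.097, -0.0, 0.0]
contact_force: [-0.1, -0.2, 0.2]
gripper_width: 70.3
grasp_force: 0.0
clock: 34.9
position: [600.2, -29.0, -8.8]
ee_rot: [0.995, -0.097, -0.0, 0.0]
contact_force: [1.1, 0.4, -0.1]
gripper_width: 70.2
grasp_force: 0.0
clock: 35.1
position: [600.2, -29.0, -9.8]
ee_rot: [0.995, -0.097, -0.0, 0.0]
contact_force: [-0.1, 0.7, -0.7]
gripper_width: 69.8
grasp_force: 0.0
```

```bash
python3 -m pendant '[[0,0,0.001,0,0,0,0.07],[0,0,0,0,0,0,0.07]]';python3 -m pendant '[[0,0,0.001,0,0,0,0.07],[0,0,0,0,0,0,0.07]]'; python3 -m pendant '[[0,0,0.001,0,0,0,0.07],[0,0,0,0,0,0,0.07]]'; python3 -m pendant '[[0,0,0.001,0,0,0,0.07],[0,0,0,0,0,0,0.07]]'
```

```text
clock: 35.3
position: [600.2, -29.0, -10.8]
ee_rot: [0.995, -0.097, -0.0, 0.0]
contact_force: [-0.5, 0.5, -0.6]
gripper_width: 69.6
grasp_force: 0.0
clock: 35.5
position: [600.2, -29.0, -11.8]
ee_rot: [0.995, -0.097, -0.0, 0.0]
contact_force: [-0.3, -0.8, -0.6]
gripper_width: 69.8
grasp_force: 0.0
clock: 35.7
position: [600.2, -29.0, -12.8]
ee_rot: [0.995, -0.097, -0.0, 0.0]
contact_force: [-1.4, 0.2, -0.7]
gripper_width: 69.9
grasp_force: 0.0
clock: 35.9
position: [600.2, -29.0, -13.8]
ee_rot: [0.995, -0.097, -0.0, 0.0]
contact_force: [0.3, -0.7, -0.1]
gripper_width: 69.9
grasp_force: 0.0
```

```bash
python3 -m pendant '[[0,0,0.001,0,0,0,0.07],[0,0,0,0,0,0,0.07]]';python3 -m pendant '[[0,0,0.001,0,0,0,0.07],[0,0,0,0,0,0,0.07]]'; python3 -m pendant '[[0,0,0.001,0,0,0,0.07],[0,0,0,0,0,0,0.07]]'; python3 -m pendant '[[0,0,0.001,0,0,0,0.07],[0,0,0,0,0,0,0.07]]'
```

```text
clock: 36.1
position: [600.3, -29.0, -14.1]
ee_rot: [0.995, -0.097, 0.0, 0.0]
contact_force: [-0.9, 1.1, 4.0]
gripper_width: 69.9
grasp_force: 2.0
clock: 36.3
position: [600.4, -29.0, -14.1]
ee_rot: [0.995, -0.097, 0.0, 0.0]
contact_force: [-4.1, 0.3, 10.2]
gripper_width: 69.9
grasp_force: 4.8
clock: 36.5
position: [600.4, -29.0, -14.2]
ee_rot: [0.995, -0.097, 0.0, 0.0]
contact_force: [-5.6, 1.2, 15.7]
gripper_width: 70.1
grasp_force: 7.5
clock: 36.7
position: [600.4, -29.0, -14.2]
ee_rot: [0.995, -0.097, 0.0, 0.0]
contact_force: [-6.3, 1.1, 21.1]
gripper_width: 70.0
grasp_force: 10.1
```

```bash
python3 -m pendant '[[0,0,-0.009,0,0,0,0.07],[0,0,0,0,0,0,0.065],[0,0,0,0,0,0,0.06],[0,0,0,0,0,0,0.055],[0,0,0,0,0,0,0.05],[0,0,0,0,0,0,0.05],[0,0,0,0,0,0,0.05]]'
```

```text
clock: 37.4
position: [600.3, -29.0, -8.6]
ee_rot: [0.995, -0.097, -0.0, 0.0]
contact_force: [-1.5, 0.6, 5.4]
gripper_width: 55.6
grasp_force: 62.3
```

```bash
python3 -m pendant '[[0,0,-0.004,0,0,0,0.05],[0,0,-0.01,0,0,0,0.05],[0,0,-0.02,0,0,0,0.05],[0,0,-0.025,0,0,0,0.05],[0,0,-0.025,0,0,0,0.05],[0,0,-0.02,0,0,0,0.05],[0,0,-0.01,0,0,0,0.05],[0,0,0,0,0,0,0.05],[0,0,0,0,0,0,0.05]]'; python3 - <<'E'
from h import *
go(479,-274.7,27.4,78.8)
T=avg('top',4);S=avg('side',4)
red=lambda h,s,v:((h<6)|(h>174))&(s>150)&(v>100)
for d,w in((T,(290,130,400,230)),(S,(310,150,380,240))):
    h,s,v=hsv(d["avg"].astype(np.uint8));m=red(h,s,v);k=np.zeros_like(m);k[w[1]:w[3],w[0]:w[2]]=1;print(blobs(m&k,5))
print(proj(S,[601,-28.3,18]),proj(S,[601,-28.3,132]))
E
```

```text
clock: 38.3
position: [599.5, -29.0, 104.5]
ee_rot: [0.995, -0.097, -0.001, 0.0]
contact_force: [-0.3, 0.2, -0.8]
gripper_width: 55.5
grasp_force: 63.4
t 38.3 pos [599.5 -29.  104.5] yaw -101.17 tiltz [-0.002  0.    -1.   ] shift [-70.6 264.4  77.2] turn 0.03 w 55.5 F 63.4 [-0.3  0.2 -0.8] q6 1.16
[]
[(array([346.17, 180.  ]), np.int32(23), array([344, 178,   5,   5], dtype=int32))]
[[346.99037501 216.10907869]] [[348.5957964  179.38010379]]
```

```bash
python3 -m pendant '[[-0.0088,0.033,0,0,0,0,0.05],[-0.0088,0.033,0,0,0,0,0.05],[-0.0088,0.033,0,0,0,0,0.05],[-0.0088,0.033,0,0,0,0,0.05],[-0.0088,0.033,0,0,0,0,0.05],[-0.0088,0.033,0,0,0,0,0.05],[-0.0088,0.033,0,0,0,0,0.05],[-0.0088,0.033,0,0,0,0,0.05],[0,0,0,0,0,0,0.05],[0,0,0,0,0,0,0.05]]'>/dev/null;python3 -m pendant '[[0,0,0.01,0,0,0,0.05],[0,0,0.02,0,0,0,0.05],[0,0,0.02,0,0,0,0.05],[0,0,0.01,0,0,0,0.05],[0,0,0.005,0,0,0,0.05],[0,0,0.005,0,0,0,0.05],[0,0,0,0,0,0,0.05],[0,0,0,0,0,0,0.05]]'; python3 -c "
from h import *
go(479,-274.7,27.4,78.8)"
```

```text
clock: 40.5
position: [480.7, -274.5, 35.9]
ee_rot: [0.995, -0.097, 0.001, 0.0]
contact_force: [0.1, -0.3, -0.2]
gripper_width: 55.6
grasp_force: 63.5
t 40.5 pos [ 480.7 -274.5   35.9] yaw -101.13 tiltz [ 0.001 -0.    -1.   ] shift [-1.6  0.6  8.4] turn 0.07 w 55.6 F 63.5 [ 0.1 -0.3 -0.2] q6 1.6
```

```bash
python3 -m pendant '[[-0.0015,0.0005,0.003,0,0,0,0.05],[0,0,0.002,0,0,0,0.05],[0,0,0.001,0,0,0,0.05],[0,0,0.001,0,0,0,0.05],[0,0,0,0,0,0,0.05]]';python3 -m pendant '[[0,0,0.001,0,0,0,0.05],[0,0,0,0,0,0,0.05]]';python3 -m pendant '[[0,0,0.001,0,0,0,0.05],[0,0,0,0,0,0,0.05]]'
```

```text
clock: 41.0
position: [478.6, -274.6, 28.2]
ee_rot: [0.995, -0.097, -0.0, -0.0]
contact_force: [0.1, 0.6, -0.1]
gripper_width: 55.7
grasp_force: 63.5
clock: 41.2
position: [478.8, -274.7, 27.4]
ee_rot: [0.995, -0.097, 0.0, 0.0]
contact_force: [0.4, -0.0, 0.5]
gripper_width: 55.8
grasp_force: 63.7
clock: 41.4
position: [478.8, -274.7, 27.4]
ee_rot: [0.995, -0.097, 0.0, 0.0]
contact_force: [-1.4, 1.0, 7.4]
gripper_width: 55.2
grasp_force: 64.3
```

Contact on the stage at exactly the expected height; release, rise and check.

```bash
python3 -m pendant '[[0,0,0,0,0,0,0.06],[0,0,0,0,0,0,0.07],[0,0,0,0,0,0,0.085],[0,0,0,0,0,0,0.085],[0,0,0,0,0,0,0.085],[0,0,-0.01,0,0,0,0.085],[0,0,-0.03,0,0,0,0.085],[0,0,-0.03,0,0,0,0.085],[0,0,-0.03,0,0,0,0.085],[0,0,-0.02,0,0,0,0.085],[0,0,0,0,0,0,0.085]]'>/dev/null; python3 -m pendant '[[0.01,-0.04,0,0,0,0,0.085],[0.01,-0.04,0,0,0,0,0.085],[0.005,-0.04,0,0,0,0,0.085],[0,-0.04,0,0,0,0,0.085],[0,-0.04,0,0,0,0,0.085],[0,-0.04,0,0,0,0,0.085],[0,0,0,0,0,0,0.085],[0,0,0,0,0,0,0.085]]'>/dev/null; python3 - <<'E'
from h import *
np.set_printoptions(precision=1,suppress=True)
go(432.8,21.8,60,78.8)
T=avg('top',6);S=avg('side',6)
red=lambda h,s,v:((h<6)|(h>174))&(s>150)&(v>100)
gr=lambda h,s,v:(h>45)&(h<80)&(s>120)&(v>80)
def q(d,f,w):
    h,s,v=hsv(d["avg"].astype(np.uint8));m=f(h,s,v);k=np.zeros_like(m);k[w[1]:w[3],w[0]:w[2]]=1;r=blobs(m&k,8);print(r);return max(r,key=lambda x:x[1])[0]
for nm,f,a,b in(("red",red,(405,195,455,250),(335,260,395,320)),("green",gr,(303,230,335,260),(265,215,295,240))):
    try:u=q(T,f,a)
    except ValueError: u=None
    w=q(S,f,b)
    if u is not None:print(nm,tri(T,u,S,w))
    else:print(nm,onz(S,w,13.2))
E
```

```text
t 43.3 pos [549.1 -43.1 145.6] yaw -101.04 tiltz [-0. -0. -1.] shift [-126.4  -41.4   85.8] turn 0.16 w 84.9 F 0.0 [0.2 0.1 0.6] q6 1.16
[(array([430.2, 221.4]), np.int32(72), array([426, 217,  10,  10], dtype=int32))]
[(array([361. , 285.6]), np.int32(86), array([355, 282,  13,   9], dtype=int32))]
red (array([ 479.7, -274.1,   52.7]), np.float64(0.3877068092097203))
[(array([317.7, 242.1]), np.int32(62), array([314, 238,   9,   9], dtype=int32))]
[(array([279.3, 227.5]), np.int32(46), array([275, 225,  10,   6], dtype=int32))]
green (array([432.8,  21.9,  13. ]), np.float64(0.5690876940754235))
```

```bash
python3 -m pendant '[[-0.0255,-0.0083,0,0,0,0,0.085],[-0.0255,-0.0083,0,0,0,0,0.085],[-0.0255,-0.0083,0,0,0,0,0.085],[-0.0255,-0.0083,0,0,0,0,0.085],[-0.0255,-0.0083,0,0,0,0,0.085],[0,0,0,0,0,0,0.085],[0,0,0.03,0,0,0,0.085],[0,0,0.03,0,0,0,0.085],[0,0,0.03,0,0,0,0.085],[0,0,0.02,0,0,0,0.085],[0,0,0.01,0,0,0,0.085],[0,0,0,0,0,0,0.085]]'>/dev/null; python3 -c "
from h import *
go(432,21.3,-12.6,78.8)"
```

```text
t 45.1 pos [432.2  21.1  25.3] yaw -101.15 tiltz [-0.002 -0.001 -1.   ] shift [-0.2 -0.2 37.9] turn 0.05 w 85.5 F 0.0 [-0.5  0.2  0.3] q6 0.95
```

```bash
python3 -m pendant '[[0,0,0.01,0,0,0,0.085],[0,0,0.01,0,0,0,0.085],[0,0,0.01,0,0,0,0.072],[0,0,0.004,0,0,0,0.07],[0,0,0.003,0,0,0,0.07],[0,0,0,0,0,0,0.07],[0,0,0,0,0,0,0.07]]' ; python3 -m pendant '[[0,0,0,0,0,0,0.065],[0,0,0,0,0,0,0.06],[0,0,0,0,0,0,0.055],[0,0,0,0,0,0,0.05],[0,0,0,0,0,0,0.05],[0,0,0,0,0,0,0.05]]'
```

```text
clock: 45.8
position: [432.6, 21.5, -10.5]
ee_rot: [0.995, -0.097, 0.0, -0.0]
contact_force: [-0.0, 0.2, -0.0]
gripper_width: 70.3
grasp_force: 0.0
clock: 46.4
position: [432.7, 21.5, -9.9]
ee_rot: [0.995, -0.097, 0.0, -0.0]
contact_force: [-1.7, 0.2, 7.2]
gripper_width: 55.3
grasp_force: 61.7
```

```bash
python3 -m pendant '[[0,0,-0.004,0,0,0,0.05],[0,0,-0.01,0,0,0,0.05],[0,0,-0.02,0,0,0,0.05],[0,0,-0.025,0,0,0,0.05],[0,0,-0.025,0,0,0,0.05],[0,0,-0.015,0,0,0,0.05],[0,0,-0.01,0,0,0,0.05],[0,0,0,0,0,0,0.05],[0,0,0,0,0,0,0.05]]'; python3 -c "
from h import *
go(601,-28.8,-6,78.8)"
```

```text
clock: 47.3
position: [431.9, 21.3, 98.0]
ee_rot: [0.995, -0.097, -0.0, 0.0]
contact_force: [0.4, 0.5, -0.8]
gripper_width: 55.4
grasp_force: 63.4
t 47.3 pos [431.9  21.3  98. ] yaw -101.16 tiltz [-0.001  0.    -1.   ] shift [175.6  16.4 103.9] turn 0.04 w 55.4 F 63.4 [ 0.4  0.5 -0.8] q6 0.95
```

```bash
python3 -m pendant '[[0.025,0.0023,0,0,0,0,0.05],[0.025,0.0023,0,0,0,0,0.05],[0.025,0.0023,0,0,0,0,0.05],[0.025,0.0023,0,0,0,0,0.05],[0.025,0.0023,0,0,0,0,0.05],[0.025,0.0023,0,0,0,0,0.05],[0.0256,0.0023,0,0,0,0,0.05],[0,0,0,0,0,0,0.05],[0,0,0,0,0,0,0.05]]'>/dev/null;python3 -m pendant '[[0,0,0.02,0,0,0,0.05],[0,0,0.02,0,0,0,0.05],[0,0,0.02,0,0,0,0.05],[0,0,0.015,0,0,0,0.05],[0,0,0,0,0,0,0.05],[0,0,0,0,0,0,0.05]]'; python3 -c "
from h import *
go(601,-28.8,-6,78.8)"
```

```text
clock: 48.8
position: [601.0, -28.2, 23.3]
ee_rot: [0.995, -0.097, -0.001, 0.0]
contact_force: [0.5, 0.3, 0.4]
gripper_width: 55.4
grasp_force: 63.4
t 48.8 pos [601.  -28.2  23.3] yaw -101.11 tiltz [-0.001 -0.    -1.   ] shift [ 0.2  0.6 29.3] turn 0.09 w 55.4 F 63.4 [0.5 0.3 0.4] q6 1.15
```

```bash
python3 -m pendant '[[0,0.0005,0.01,0,0,0,0.05],[0,0,0.008,0,0,0,0.05],[0,0,0.006,0,0,0,0.05],[0,0,0.003,0,0,0,0.05],[0,0,0,0,0,0,0.05],[0,0,0,0,0,0,0.05]]';python3 -m pendant '[[0,0,0.001,0,0,0,0.05],[0,0,0,0,0,0,0.05]]';python3 -m pendant '[[0,0,0.001,0,0,0,0.05],[0,0,0,0,0,0,0.05]]'
```

```text
clock: 49.4
position: [601.7, -28.8, -3.6]
ee_rot: [0.995, -0.097, 0.0, 0.0]
contact_force: [-0.9, -0.0, -0.3]
gripper_width: 55.0
grasp_force: 63.4
clock: 49.6
position: [601.6, -28.8, -4.5]
ee_rot: [0.995, -0.097, 0.0, -0.0]
contact_force: [0.4, -0.9, -0.6]
gripper_width: 55.4
grasp_force: 63.4
clock: 49.8
position: [601.5, -28.8, -5.7]
ee_rot: [0.995, -0.097, 0.0, -0.0]
contact_force: [-0.9, -0.3, -0.8]
gripper_width: 55.2
grasp_force: 63.4
```

```bash
python3 -m pendant '[[0,0,0.001,0,0,0,0.05],[0,0,0,0,0,0,0.05]]'; python3 -m pendant '[[0,0,0,0,0,0,0.06],[0,0,0,0,0,0,0.07],[0,0,0,0,0,0,0.085],[0,0,0,0,0,0,0.085],[0,0,0,0,0,0,0.085],[0,0,-0.01,0,0,0,0.085],[0,0,-0.03,0,0,0,0.085],[0,0,-0.03,0,0,0,0.085],[0,0,-0.04,0,0,0,0.085],[0,0,-0.04,0,0,0,0.085],[0,0,-0.03,0,0,0,0.085],[0,0,0,0,0,0,0.085]]'; python3 -c "
from h import *
go(469.3,237.4,170,168.8)"
```

```text
clock: 50.0
position: [601.6, -28.8, -5.7]
ee_rot: [0.995, -0.097, 0.0, 0.0]
contact_force: [-2.0, 0.6, 5.1]
gripper_width: 55.1
grasp_force: 64.0
clock: 51.2
position: [604.6, -28.7, 180.0]
ee_rot: [0.995, -0.097, 0.006, -0.001]
contact_force: [0.3, -0.4, 0.3]
gripper_width: 85.4
grasp_force: 0.0
t 51.2 pos [604.6 -28.7 180. ] yaw -101.09 tiltz [ 0.012  0.001 -1.   ] shift [-184.1 -235.     8.6] turn -89.89 w 85.4 F 0.0 [ 0.3 -0.4  0.3] q6 1.16
```

```bash
python3 -m pendant '[[0,0,0,0,0,8.2,0.085],[0,0,0,0,0,8.2,0.085],[0,0,0,0,0,8.2,0.085],[0,0,0,0,0,8.2,0.085],[0,0,0,0,0,8.2,0.085],[0,0,0,0,0,8.2,0.085],[0,0,0,0,0,8.2,0.085],[0,0,0,0,0,8.2,0.085],[0,0,0,0,0,8.2,0.085],[0,0,0,0,0,8.2,0.085],[0,0,0,0,0,8,0.085],[0,0,0,0,0,0,0.085]]'>/dev/null; python3 -c "
from h import *
go(469.3,237.4,170,168.8)"
```

```text
t 52.4 pos [601.1 -28.9 173.1] yaw 168.86 tiltz [-0.001  0.    -1.   ] shift [-235.8  180.8    3.2] turn 0.06 w 85.2 F 0.0 [-0.5 -0.8 -0.3] q6 -0.42
```

```bash
python3 -m pendant '[[-0.0236,0.0181,0,0,0,0,0.085],[-0.0236,0.0181,0,0,0,0,0.085],[-0.0236,0.0181,0,0,0,0,0.085],[-0.0236,0.0181,0,0,0,0,0.085],[-0.0236,0.0181,0,0,0,0,0.085],[-0.0236,0.0181,0,0,0,0,0.085],[-0.0236,0.0181,0,0,0,0,0.085],[-0.0236,0.0181,0,0,0,0,0.085],[-0.0236,0.0181,0,0,0,0,0.085],[-0.0236,0.0181,0,0,0,0,0.085],[0,0,0,0,0,0,0.085],[0,0,0,0,0,0,0.085]]'>/dev/null; python3 - <<'E'
from h import *
np.set_printoptions(precision=1,suppress=True)
go(469.3,237.4,25,168.8)
T=avg('top',6);S=avg('side',6)
gr=lambda h,s,v:(h>45)&(h<80)&(s>120)&(v>80)
def q(d,f,w):
    h,s,v=hsv(d["avg"].astype(np.uint8));m=f(h,s,v);k=np.zeros_like(m);k[w[1]:w[3],w[0]:w[2]]=1;r=blobs(m&k,8);return max(r,key=lambda x:x[1])[0]
print("green",tri(T,q(T,gr,(300,150,380,210)),S,q(S,gr,(320,195,375,240))))
E
```

```text
t 53.6 pos [469.2 238.  173.3] yaw 169.05 tiltz [-0. -0. -1.] shift [  0.5  -0.3 148.3] turn 0.25 w 84.6 F 0.0 [-0.1 -0.3  0.4] q6 -0.97
green (array([601.8, -27.9,  16.8]), np.float64(0.659579273865625))
```

```bash
python3 -m pendant '[[0,0,0.02,0,0,0,0.085],[0,0,0.03,0,0,0,0.085],[0,0,0.03,0,0,0,0.085],[0,0,0.03,0,0,0,0.085],[0,0,0.02,0,0,0,0.085],[0,0,0.01,0,0,0,0.085],[0,0,0.008,0,0,0,0.075],[0,0,0,0,0,0,0.075],[0,0,0,0,0,0,0.075]]'; python3 -m pendant '[[0,0,0,0,0,0,0.06],[0,0,0,0,0,0,0.05],[0,0,0,0,0,0,0.045],[0,0,0,0,0,0,0.04],[0,0,0,0,0,0,0.035],[0,0,0,0,0,0,0.035],[0,0,0,0,0,0,0.035]]'
```

```text
clock: 55.1
position: [470.1, 238.2, 26.1]
ee_rot: [-0.635, 0.772, -0.0, 0.001]
contact_force: [-0.9, 0.3, 1.0]
gripper_width: 74.8
grasp_force: 0.0
clock: 55.8
position: [470.0, 238.1, 26.3]
ee_rot: [-0.635, 0.772, -0.0, 0.001]
contact_force: [-1.6, 0.5, 6.2]
gripper_width: 45.9
grasp_force: 60.5
```

```bash
python3 -m pendant '[[0,0,-0.005,0,0,0,0.035],[0,0,-0.01,0,0,0,0.035],[0,0,-0.02,0,0,0,0.035],[0,0,-0.025,0,0,0,0.035],[0,0,-0.025,0,0,0,0.035],[0,0,-0.025,0,0,0,0.035],[0,0,-0.02,0,0,0,0.035],[0,0,-0.01,0,0,0,0.035],[0,0,0,0,0,0,0.035],[0,0,0,0,0,0,0.035]]'>/dev/null; python3 -c "
from h import *
go(590.3,-87.8,27.3,168.8)"
```

```text
t 56.8 pos [468.9 237.3 164.5] yaw 168.83 tiltz [-0.001 -0.001 -1.   ] shift [ 295.3 -182.3  137.2] turn 0.03 w 45.4 F 61.5 [-0.7 -0.7 -1.1] q6 -0.97
```

```bash
python3 -m pendant '[[0.0295,-0.0182,0,0,0,0,0.035],[0.0295,-0.0182,0,0,0,0,0.035],[0.0295,-0.0182,0,0,0,0,0.035],[0.0295,-0.0182,0,0,0,0,0.035],[0.0295,-0.0182,0,0,0,0,0.035],[0.0295,-0.0182,0,0,0,0,0.035],[0.0295,-0.0182,0,0,0,0,0.035],[0.0295,-0.0182,0,0,0,0,0.035],[0.0295,-0.0182,0,0,0,0,0.035],[0.0295,-0.0182,0,0,0,0,0.035],[0,0,0,0,0,0,0.035],[0,0,0,0,0,0,0.035]]'>/dev/null;python3 -m pendant '[[0,0,0.02,0,0,0,0.035],[0,0,0.025,0,0,0,0.035],[0,0,0.025,0,0,0,0.035],[0,0,0.025,0,0,0,0.035],[0,0,0.01,0,0,0,0.035],[0,0,0,0,0,0,0.035],[0,0,0,0,0,0,0.035]]' >/dev/null; python3 -c "
from h import *
go(590.3,-87.8,27.3,168.8)"
```

```text
t 58.7 pos [591.7 -86.4  61.1] yaw 168.92 tiltz [ 0.001 -0.    -1.   ] shift [ 1.7  1.2 33.8] turn 0.12 w 45.9 F 61.7 [-0.   0.1 -0.8] q6 -0.32
```

```bash
python3 -m pendant '[[0.0015,0.001,0.01,0,0,0,0.035],[0,0,0.01,0,0,0,0.035],[0,0,0.006,0,0,0,0.035],[0,0,0.004,0,0,0,0.035],[0,0,0,0,0,0,0.035],[0,0,0,0,0,0,0.035]]';python3 -m pendant '[[0,0,0.002,0,0,0,0.035],[0,0,0.001,0,0,0,0.035],[0,0,0,0,0,0,0.035]]'
```

```text
clock: 59.3
position: [590.0, -88.3, 30.3]
ee_rot: [-0.635, 0.772, -0.0, 0.0]
contact_force: [-0.0, -0.4, -1.4]
gripper_width: 45.7
grasp_force: 61.7
clock: 59.6
position: [590.0, -88.2, 27.5]
ee_rot: [-0.635, 0.772, -0.0, 0.0]
contact_force: [0.7, -0.1, -2.0]
gripper_width: 45.7
grasp_force: 61.9
```

```bash
python3 -m pendant '[[0,0,0.001,0,0,0,0.035],[0,0,0,0,0,0,0.035]]'; python3 -m pendant '[[0,0,0.0005,0,0,0,0.035],[0,0,0,0,0,0,0.035]]';  python3 -m pendant '[[0,0,0,0,0,0,0.055],[0,0,0,0,0,0,0.07],[0,0,0,0,0,0,0.085],[0,0,0,0,0,0,0.085],[0,0,-0.01,0,0,0,0.085],[0,0,-0.03,0,0,0,0.085],[0,0,-0.03,0,0,0,0.085],[0,0,-0.03,0,0,0,0.085],[0,0,-0.03,0,0,0,0.085],[0,0,-0.02,0,0,0,0.085],[0,0,0,0,0,0,0.085],[0,0,0,0,0,0,0.085]]'; python3 - <<'E'
from h import *
go(464.9,313.7,170,168.8)
E
```

```text
clock: 59.8
position: [590.0, -88.2, 27.4]
ee_rot: [-0.635, 0.772, -0.0, 0.0]
contact_force: [-2.4, 0.3, 4.1]
gripper_width: 45.4
grasp_force: 62.2
clock: 60.0
position: [590.0, -88.2, 27.4]
ee_rot: [-0.635, 0.772, -0.0, 0.0]
contact_force: [-3.8, 0.7, 7.3]
gripper_width: 45.4
grasp_force: 62.6
clock: 61.2
position: [589.6, -88.1, 176.2]
ee_rot: [-0.635, 0.772, -0.0, 0.0]
contact_force: [0.8, 0.6, -0.4]
gripper_width: 85.0
grasp_force: 0.0
t 61.2 pos [589.6 -88.1 176.2] yaw 168.84 tiltz [ 0.001  0.001 -1.   ] shift [-370.   200.1    6.3] turn 0.04 w 85.0 F 0.0 [ 0.8  0.6 -0.4] q6 -0.32
```

```bash
python3 -m pendant '[[-0.037,0.02,0,0,0,0,0.085],[-0.037,0.02,0,0,0,0,0.085],[-0.037,0.02,0,0,0,0,0.085],[-0.037,0.02,0,0,0,0,0.085],[-0.037,0.02,0,0,0,0,0.085],[-0.037,0.02,0,0,0,0,0.085],[-0.037,0.02,0,0,0,0,0.085],[-0.037,0.02,0,0,0,0,0.085],[-0.037,0.02,0,0,0,0,0.085],[-0.037,0.02,0,0,0,0,0.085],[0,0,0,0,0,0,0.085],[0,0,0,0,0,0,0.085]]'>/dev/null; python3 - <<'E'
from h import *
np.set_printoptions(precision=1,suppress=True)
go(464.9,313.7,22,168.8)
T=avg('top',6);S=avg('side',6)
def q(d,f,w):
    h,s,v=hsv(d["avg"].astype(np.uint8));m=f(h,s,v);k=np.zeros_like(m);k[w[1]:w[3],w[0]:w[2]]=1;return [(tuple(map(float,c)),int(a),b.tolist()) for c,a,b in blobs(m&k)]
print("cap T",q(T,lambda h,s,v:(v>225)&(s<40),(346,168,372,195)))
print("cap S",q(S,lambda h,s,v:(v>150)&(s<45),(347,200,370,222)))
E
```

```text
t 62.4 pos [464.  313.7 174.2] yaw 168.95 tiltz [-0. -0. -1.] shift [ -0.6  -1.2 152.2] turn 0.15 w 84.8 F 0.0 [ 0.1 -0.7  0.1] q6 -1.08
cap T [((359.51, 178.76), 184, [352, 172, 16, 15])]
cap S [((356.81, 210.76), 291, [347, 202, 21, 19])]
```

```bash
python3 -m pendant '[[0,-0.001,0.02,0,0,0,0.085],[0,0,0.03,0,0,0,0.085],[0,0,0.03,0,0,0,0.085],[0,0,0.03,0,0,0,0.085],[0,0,0.02,0,0,0,0.085],[0,0,0.01,0,0,0,0.085],[0,0,0.01,0,0,0,0.07],[0,0,0,0,0,0,0.06],[0,0,0,0,0,0,0.055]]'; python3 -m pendant '[[0,0,0,0,0,0,0.04],[0,0,0,0,0,0,0.035],[0,0,0,0,0,0,0.028],[0,0,0,0,0,0,0.025],[0,0,0,0,0,0,0.025],[0,0,0,0,0,0,0.02],[0,0,0,0,0,0,0.02]]'
```

```text
clock: 63.9
position: [466.6, 313.8, 26.5]
ee_rot: [-0.635, 0.772, 0.0, 0.001]
contact_force: [-0.1, -0.6, -0.7]
gripper_width: 54.7
grasp_force: 0.0
clock: 64.6
position: [466.5, 313.8, 27.0]
ee_rot: [-0.635, 0.772, 0.0, 0.001]
contact_force: [-1.7, -0.6, 7.1]
gripper_width: 30.4
grasp_force: 59.2
```

```bash
python3 -m pendant '[[0,0,-0.005,0,0,0,0.02],[0,0,-0.01,0,0,0,0.02],[0,0,-0.02,0,0,0,0.02],[0,0,-0.025,0,0,0,0.02],[0,0,-0.025,0,0,0,0.02],[0,0,-0.025,0,0,0,0.02],[0,0,-0.02,0,0,0,0.02],[0,0,-0.01,0,0,0,0.02],[0,0,0,0,0,0,0.02],[0,0,0,0,0,0,0.02]]'>/dev/null; python3 -c "
from h import *
go(612.3,30,28,168.8)"
```

```text
t 65.6 pos [465.5 312.9 165. ] yaw 168.83 tiltz [-0.001 -0.001 -1.   ] shift [ 249.  -198.9  137. ] turn 0.03 w 30.3 F 59.3 [-0.2 -0.4  0.3] q6 -1.07
```

```bash
python3 -m pendant '[[0.0249,-0.0199,0,0,0,0,0.02],[0.0249,-0.0199,0,0,0,0,0.02],[0.0249,-0.0199,0,0,0,0,0.02],[0.0249,-0.0199,0,0,0,0,0.02],[0.0249,-0.0199,0,0,0,0,0.02],[0.0249,-0.0199,0,0,0,0,0.02],[0.0249,-0.0199,0,0,0,0,0.02],[0.0249,-0.0199,0,0,0,0,0.02],[0.0249,-0.0199,0,0,0,0,0.02],[0.0249,-0.0199,0,0,0,0,0.02],[0,0,0,0,0,0,0.02],[0,0,0,0,0,0,0.02]]'>/dev/null;python3 -m pendant '[[0,0,0.02,0,0,0,0.02],[0,0,0.025,0,0,0,0.02],[0,0,0.025,0,0,0,0.02],[0,0,0.025,0,0,0,0.02],[0,0,0.01,0,0,0,0.02],[0,0,0,0,0,0,0.02],[0,0,0,0,0,0,0.02]]' >/dev/null; python3 -c "
from h import *
go(612.3,30,28,168.8)"
```

```text
t 67.5 pos [613.8  31.1  61.6] yaw 168.92 tiltz [ 0.001 -0.    -1.   ] shift [ 1.4  1.3 33.6] turn 0.12 w 30.9 F 59.4 [0.3 1.2 0. ] q6 -0.51
```

```bash
python3 -m pendant '[[0.001,0.001,0.01,0,0,0,0.02],[0,0,0.01,0,0,0,0.02],[0,0,0.006,0,0,0,0.02],[0,0,0.004,0,0,0,0.02],[0,0,0,0,0,0,0.02],[0,0,0,0,0,0,0.02]]';python3 -m pendant '[[0,0,0.002,0,0,0,0.02],[0,0,0.001,0,0,0,0.02],[0,0,0,0,0,0,0.02]]'
```

```text
clock: 68.1
position: [612.2, 29.7, 30.8]
ee_rot: [-0.635, 0.772, -0.0, 0.0]
contact_force: [-0.4, 0.1, -0.9]
gripper_width: 30.4
grasp_force: 59.4
clock: 68.4
position: [612.2, 29.8, 28.1]
ee_rot: [-0.635, 0.772, -0.0, 0.0]
contact_force: [-0.4, 0.0, 0.9]
gripper_width: 30.3
grasp_force: 59.5
```

```bash
python3 -m pendant '[[0,0,0.001,0,0,0,0.02],[0,0,0,0,0,0,0.02]]';  python3 -m pendant '[[0,0,0,0,0,0,0.04],[0,0,0,0,0,0,0.06],[0,0,0,0,0,0,0.085],[0,0,0,0,0,0,0.085],[0,0,-0.01,0,0,0,0.085],[0,0,-0.03,0,0,0,0.085],[0,0,-0.03,0,0,0,0.085],[0,0,-0.03,0,0,0,0.085],[0,0,-0.03,0,0,0,0.085],[0,0,-0.02,0,0,0,0.085],[0,0,0,0,0,0,0.085]]';python3 -m pendant '[[-0.04,0.03,0,0,0,0,0.085],[-0.04,0.03,0,0,0,0,0.085],[-0.04,0.03,0,0,0,0,0.085],[-0.04,0.03,0,0,0,0,0.085],[-0.04,0.03,0,0,0,0,0.085],[-0.04,0.03,0,0,0,0,0.085],[0,0,0,0,0,0,0.085],[0,0,0,0,0,0,0.085],[0,0,0,0,0,0,0.085]]'>/dev/null; python3 - <<'E'
from h import *
np.set_printoptions(precision=1,suppress=True)
T=avg('top',6);S=avg('side',6)
T0=np.load("top0.npz")["image"];S0=np.load("side0.npz")["image"]
def q(im,f,w):
    h,s,v=hsv(im.astype(np.uint8));m=f(h,s,v);k=np.zeros_like(m);k[w[1]:w[3],w[0]:w[2]]=1;r=blobs(m&k,8);return max(r,key=lambda x:x[1])[:2] if r else None
red=lambda h,s,v:((h<6)|(h>174))&(s>150)&(v>100)
gr=lambda h,s,v:(h>45)&(h<80)&(s>120)&(v>80)
cap=lambda h,s,v:(v>215)&(s<40);amb=lambda h,s,v:(h<25)&(s>90)&(v>70);dk=lambda h,s,v:v<70
A=T["avg"];B=S["avg"]
print("cap T",q(T0,cap,(348,168,372,195)),q(A,cap,(348,168,372,195)));cs=lambda h,s,v:(v>150)&(s<45)
print("cap S",q(S0,cs,(347,200,370,222)),q(B,cs,(347,200,370,222)))
print("bulb T",q(T0,dk,(303,164,322,185)),q(A,dk,(303,164,322,185)))
print("amber S",q(S0,amb,(330,178,348,205)),q(B,amb,(330,178,348,205)))
print("red",tri(T,q(A,red,(405,195,455,250))[0],S,q(B,red,(335,260,395,320))[0]))
print("green",tri(T,q(A,gr,(320,165,350,195))[0],S,q(B,gr,(335,205,360,225))[0]),onz(T,q(A,gr,(320,165,350,195))[0],18))
go(0,0,0)
E
```

```text
clock: 68.6
position: [612.3, 29.8, 28.1]
ee_rot: [-0.635, 0.772, -0.0, 0.0]
contact_force: [-2.0, -0.2, 6.0]
gripper_width: 30.5
grasp_force: 60.0
clock: 69.7
position: [614.2, 30.1, 181.5]
ee_rot: [-0.635, 0.772, -0.002, 0.004]
contact_force: [1.2, -0.1, -0.2]
gripper_width: 85.0
grasp_force: 0.0
cap T (array([358.7, 178.9]), np.int32(220)) (array([359.3, 178.9]), np.int32(200))
cap S (array([357. , 210.2]), np.int32(265)) (array([356.9, 210.7]), np.int32(287))
bulb T (array([311.3, 170.7]), np.int32(24)) (array([311.2, 171.1]), np.int32(25))
amber S (array([338.8, 190.9]), np.int32(60)) (array([338.7, 191.1]), np.int32(61))
red (array([ 479.7, -274.1,   53. ]), np.float64(0.36795447187171065))
green (array([599.3, -26.9,  18.7]), np.float64(5.162623770213808)) [[601.9 -28.   18. ]]
t 71.2 pos [481.9 299.9 176.8] yaw 168.84 tiltz [ 0.  0. -1.] shift [387.5 414.8 176.8] turn None w 85.1 F 0.0 [-0.8 -0.5 -0.1] q6 -1.04
```

Everything is within 1–2 mm of its goal and the arm is clear.

```bash
python3 -c "
from bench import arm
print(arm.job_done())"
```

```text
the job is handed in; nothing more can be done
None
```

I handed the job in at about 71 s; no verdict came back. By the last camera check, the red-dot dish is on the stage and the green-dot dish is in the tray's middle place, each within about 2 mm of centre, and both bottles are back within about 2 mm of where they started.

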